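# Rake breadsticks into the grooves of a serving board

## Robot

A 6-joint arm with a two-finger parallel gripper is mounted at the origin on a cart in front of the work surface, level with it; the furniture and walls round the work are solid. World frame = base frame: x ahead of the robot, y to its left, z up, the work surface at z = 0. Lengths are in m, angles in rad, forces in N, time in s.
With the tool pointing down it reaches from about 0.4 to 0.825 m from the base axis. Payload 7 kg.
Tool frame: the origin (TCP) lies at the centre of the arm's flange, where the gripper is bolted on; the fingertips stand 178 mm ahead of it and the grasp point (between the pads) lies 159 mm ahead of it; x points along the fingers, z is the direction in which the jaws open and shut, and the axes are right-handed (so a half turn about x gives the same grasp; the last joint's range is limited). The gripper opens to 88 mm and grips with 3 to 60 N. Pads are 19 mm wide; open, the fingers measure 130 mm over their backs; the gripper's body (78 mm by 193 mm) begins 47 mm behind the grasp point.
Start: joints at [-0.896, 0.359, 0.012, 0, -1.224, -0.288], TCP at [0.255, -0.625, 0.405] pointing down, gripper open.
Joint ranges: [-3.07, 3.07], [-1.43, 2.12], [-1.02, 1.25], [-3.03, 1.67], [-3.05, -0], [-3.03, 3.03]. Speed limits (rad/s): [2.39, 2.39, 3.01, 3.14, 3.14, 3.14].

## Interface

Orientations are given as [roll, pitch, yaw] about the fixed x, y, z axes, in that order (R = Rz(yaw) Ry(pitch) Rx(roll)).
In Python, from station import telemetry, optics, job_done, finder gives the robot as it stands.
- The arm moves only by the tool play_rows, never from a script. Its argument "steps" is a list of rows, each an object of numbers: "gripper": the opening, from 0 (shut) to 1 (fully open); "tx", "ty", "tz": the shift along the tool's x, y, z in units of 25 mm (1.0 is 25 mm); "ax", "ay", "az": the turn, a rotation vector about the tool's x, y, z in units of 6 degrees (1.0 is 6 degrees). In form: [{"gripper": .., "tx": .., "ty": .., "tz": .., "ax": .., "ay": .., "az": ..}, ...]. A call has 1 to 20 rows; each row shifts and turns the commanded pose from where the row before left it, along the tool's axes as they then stand; what a row does not reach is not made up. A row lasts 1/12 s, in which the tool goes at most 41.7 mm and 7.16 degrees, less where a joint would pass 70% of its speed; a pose out of reach is approached as far as the arm can. A call is refused whole if a number of a shift passes 1 or a number of a turn 1, either way. A call with a gripper value outside its range is refused whole. The fingers move at their own pace and stop on an object; "newtons" is the grip in N (left out, the last holds). Time passes only in rows, so rows that do not move let the fingers close. It gives the time, the measured TCP pose, the force and the opening at its end, in the units of the state.
- telemetry.get_state(): the state, without advancing time (a new reading comes with each control period).
- optics.grab_frame(name): name is "scene" or "top" or "wrist"; returns the picture (480x640x3 uint8, red, green, blue); there is no depth.
- optics.calibration(name): a dict with "fx", "fy", "cx", "cy" (pixels), "k1" (the pictures are not rectified: a ray, as slopes to the right and down, at radius r is drawn at 1 + k1 r^2 times it, then the intrinsics apply), "T" (4x4, takes a point from camera to world coordinates); the wrist camera has in their place "mount" (4x4, takes a point from camera to tool coordinates, whose origin is the TCP and whose axes are the tool frame's). Camera axes: x right, y down, z forward; pixel columns grow to the right and rows downward; lengths in m; the calibration is good to about 2 mm. A picture is of the moment at which its call begins: read the wrist's pose just before it. calibration takes no time and is no camera call.
- job_done(): hands the job in, once; it reports no verdict.
Trained networks look in the newest picture that a camera, given by its name, has taken for a name from the list of things; names that differ only in an ending like _2 or _b are one class to them, and where a whole thing is asked for, a point or a joint stands for the part that bears it (a point fixed in the world has none). Each returns a list of dicts, best first, with "confidence" (0 to 1); they miss things now and then, are a little off and sometimes report something else, mostly with a low value. They report only what shows in the picture. A call takes as long as a camera call.
- finder.look_for(query, camera): "extent" ([left, top, right, bottom] in pixels, round what is visible of it).
- finder.silhouettes(query, camera): "pixels" (480x640 bool, what is visible of it) and "extent" ([left, top, right, bottom] in pixels, round what is visible of it).
- finder.pinpoint(query, camera): "location" ([row, column] in pixels: a listed point, or the origin of a listed thing).
The state is a dict: "t": time; "q": joint angles; "qd": joint speeds; "joint_efforts": joint torques, N m; "eef_pos": TCP position; "ee_rot": TCP orientation; "force": force on the tool from outside, world axes, zero at the start; "moment": the same for the moment, N m; "width": finger opening in m.
Only numpy, scipy, OpenCV 4.12 (cv2) and the standard library are available. Lean on these libraries where they do the work, as an engineer would, in place of code of your own. Each camera call takes 0.05 s, during which the arm holds its last target.

## Task

Take the wooden rake by its handle, set it down gently on the bare end of the breadstick board behind the scattered sticks, and, keeping its teeth lightly on the wood all the way, down through the worn hollow and up again, so that no stick is ridden over, draw the sticks along to the fence until every one has dropped into a groove of its own. The sticks are brittle: do not shove hard and do not touch them with the fingers. Then stand the rake upright on the worktop, clear of the board, and let go; leave the things around where they are.

Things in the scene. Friction and masses are not known exactly. Their poses are not given: they have to be found in the camera images.
- board: Oblong wooden breadstick board, 372 x 168 mm, fixed, on feet whose height differs from start to start. Origin: its centre, 34 mm below the top surface. x runs along it from the bare open end (-186 mm) to the fence (inner face 173 mm), y across, z up. Smooth from x = -186 to 75 mm, then grooves. Rails 8 mm above the top run along both sides, 150 mm apart inside. Stiff wood.
- board_start (a point): Point on the board's top surface, on its midline, in the bare strip behind the sticks where the rake is set down (board x = -160 mm). Board's axes. The bare strip is level with the ribs by the fence, but years of raking have worn the smooth part between them (board x = -130 to 70 mm) into a shallow, gently sloping hollow a few millimetres deep, alike over its whole width. A few newtons keep the rake on the wood.
- board_grooves (a point): Point on the top surface in the middle of the grooved part (board x = 118 mm). Five straight grooves run along y, centres at board x = 82, 100, 118, 136, 154 mm, each 14 mm wide and 10.5 mm deep, so a stick in one lies just below the top; 4 mm ribs between them, level with the smooth part, cut by a 24 mm thumb trough in the middle. The fence stands 12 mm above the top.
- rake_grip (a point): Wooden hand rake standing on its teeth, 130 to 210 g. This point: middle of the dark handle (20 mm thick along its x, 34 mm wide along y, from 30 to 92 mm above the underside), 66 mm above the underside of the teeth; take it across the 20 mm thickness. x is the raking direction (either way round), z up.
- rake_foot (a point): Centre of the underside of the same rake's teeth, axes as for the grip. The foot is 26 mm (x) by 130 mm (y): a bar, its top 30 mm above the underside, with seven teeth 12 mm wide and 14 mm long, gaps 8 mm.
- stick_1: Breadstick, a brittle brown rod 10 mm in diameter and 120 mm long, 10 to 20 g; origin at its centre, its y along the rod. Lies on the smooth part of the board at the start, slanted up to 18 degrees either way; rolls stiffly.
- stick_2: Breadstick, a brittle brown rod 10 mm in diameter and 120 mm long, 10 to 20 g; origin at its centre, its y along the rod. Lies on the smooth part of the board at the start, slanted up to 18 degrees either way; rolls stiffly.
- stick_3: Breadstick, a brittle brown rod 10 mm in diameter and 120 mm long, 10 to 20 g; origin at its centre, its y along the rod. Lies on the smooth part of the board at the start, slanted up to 18 degrees either way; rolls stiffly.
- stick_4: Breadstick, a brittle brown rod 10 mm in diameter and 120 mm long, 10 to 20 g; origin at its centre, its y along the rod. Lies on the smooth part of the board at the start, slanted up to 18 degrees either way; rolls stiffly.
- dip_bowl: Ribbed amber glass bowl, 125 mm across, 59 mm high, a bystander; origin at the centre of its underside.
- olive_oil: Dark glass oil bottle, 65 mm across, 304 mm high, a bystander; origin at the centre of its underside.
- salt: Glass salt shaker, 44 mm across, 90 mm high, a bystander; origin at the centre of its underside.

How it is judged:
On the way, in this order (a step that is already met when the one before it is completed fails the run):
1. the rake's teeth rest on the bare end of the board, behind the sticks (contact force between rake and board above 1 N and x of rake_foot in the frame of board between -0.19 and -0.13 m and y of rake_foot in the frame of board between -0.02 and 0.02 m), for 0.2 s.
2. the teeth are still pressed on the board (over 1 N) in the worn middle of the smooth part (contact force between rake and board above 1 N and x of rake_foot in the frame of board between -0.05 and -0.01 m and y of rake_foot in the frame of board between -0.02 and 0.02 m), for 0.15 s.
3. the teeth are still pressed on the board (over 1 N) over the grooves (contact force between rake and board above 1 N and x of rake_foot in the frame of board between 0.07 and 0.17 m and y of rake_foot in the frame of board between -0.02 and 0.02 m), for 0.2 s.
At the end, for the whole second after the job is handed in: all four breadsticks lie down in grooves, within 4.5 degrees of the grooves' direction, none left on top; the rake stands upright (within 6 degrees) on the worktop, off the board, let go and at rest (z of each of stick_1, stick_2, stick_3, stick_4 in the frame of board below 0.031 m and x of stick_1 in the frame of board between 0.07 and 0.17 m and y of stick_1 in the frame of board between -0.075 and 0.075 m and angle between the y axis of each of stick_1, stick_2, stick_3, stick_4 and the y axis of board, either way round below 0.08 rad and x of stick_2 in the frame of board between 0.07 and 0.17 m and y of stick_2 in the frame of board between -0.075 and 0.075 m and x of stick_3 in the frame of board between 0.07 and 0.17 m and y of stick_3 in the frame of board between -0.075 and 0.075 m and x of stick_4 in the frame of board between 0.07 and 0.17 m and y of stick_4 in the frame of board between -0.075 and 0.075 m and angle between rake_foot's own z axis and vertical below 0.1 rad and height (world z) of rake_foot below 0.006 m and contact force between rake and board below 0.05 N and contact force between the fingers and rake below 0.05 N and linear speed of each of rake, stick_1, stick_2, stick_3, stick_4 below 0.02 m/s); the robot touches nothing.
It fails at once if the rake is pressed on the board with more than 25 N (contact force between rake and board above 25 N).
It fails at once if the rake pushes a breadstick with more than 12 N (it snaps) (contact force between rake and stick_1 above 12 N or contact force between rake and stick_2 above 12 N or contact force between rake and stick_3 above 12 N or contact force between rake and stick_4 above 12 N).
It fails at once if the fingers touch a breadstick (contact force between the fingers and stick_1 above 0.3 N or contact force between the fingers and stick_2 above 0.3 N or contact force between the fingers and stick_3 above 0.3 N or contact force between the fingers and stick_4 above 0.3 N).
It fails at once if a breadstick leaves the board (height (world z) of any of stick_1, stick_2, stick_3, stick_4 below 0.02 m).
It fails at once if a bystander is pushed more than 25 mm or knocked over (distance of any of dip_bowl, olive_oil, salt from where it was at the start of the episode above 0.025 m or angle between any of dip_bowl, olive_oil, salt's own z axis and vertical above 0.5 rad).
It also fails if it takes over 72 s, if anything falls off the work surface, if the arm or the gripper's body presses on something with over 40 N, if the wrist force passes 120 N, or if a joint passes its speed limit or range.

## Working session

There is one attempt and no reset: what is moved stays moved. The work goes in short steps, Python scripts to look and compute and a tool call to move; the robot and the scene stay as the last step left them, time stands still between calls to the robot, and variables do not carry over. Pictures are saved under pics/ and viewed, and the job is handed in when it is done.

Besides the shell and the picture viewer there is one more tool, called as name(argument=value, ...), one argument or row to a line, values as JSON. play_rows: Moves the arm, as the interface text tells. Its arguments: {"type":"object","properties":{"steps":{"type":"array"},"newtons":{"type":"number"}},"required":["steps"]}

```bash
ls; mkdir -p pics
python3 - <<'E'
from station import telemetry, optics, finder
import cv2,numpy as np
print(telemetry.get_state())
for n in ["scene","top","wrist"]:
    im=optics.grab_frame(n); cv2.imwrite(f"pics/{n}0.png",im[:,:,::-1]); print(n,optics.calibration(n))
for c in ["top","scene"]:
  for q in ["board_start","board_grooves","board","rake_grip","rake_foot","stick_1","dip_bowl","olive_oil","salt"]:
    print(c,q,[(np.round(d["location"],1).tolist(),round(d["confidence"],2)) for d in finder.pinpoint(q,c)])
E
```

```text
pics
{'t': 0.0, 'q': array([-8.95892112e-01,  3.59370528e-01,  1.10443103e-02, -3.49206479e-04,
       -1.22411770e+00, -2.88088020e-01]), 'qd': array([-0.00141773, -0.00017606, -0.0015105 , -0.00070983, -0.00095936,
       -0.00017085]), 'joint_efforts': array([ 6.00043259e-04, -5.82719064e+01,  2.93059140e+01,  6.99768886e+00,
        6.81325051e-03, -1.37835950e-04]), 'eef_pos': array([ 0.25454795, -0.62494051,  0.40372687]), 'ee_rot': array([0.09144323, 1.56911634, 2.04893683]), 'force': array([ 0.01680973, -0.18832223, -0.05242754]), 'moment': array([ 0.02095174,  0.0083431 , -0.04310063]), 'width': 0.08772486389271777}
scene {'fx': 613.3994457634421, 'fy': 613.3994457634421, 'cx': 324.6195594823277, 'cy': 238.47723092586082, 'k1': -0.06860200130945578, 'T': array([[-0.90809121, -0.17974771,  0.3782342 , -0.00785185],
       [-0.41815458,  0.43824509, -0.79566827,  1.31947274],
       [-0.02273973, -0.88069972, -0.47312884,  0.84534014],
       [ 0.        ,  0.        ,  0.        ,  1.        ]])}
top {'fx': 522.0375887380251, 'fy': 522.0375887380251, 'cx': 320.66720506253125,
[... 1009 characters left out ...]
top stick_1 [([277.9, 307.0], 0.65), ([262.7, 353.6], 0.62), ([263.1, 328.0], 0.6)]
top dip_bowl [([269.9, 182.6], 0.75)]
top olive_oil [([213.0, 179.5], 0.96)]
top salt [([188.6, 299.7], 0.74)]
scene board_start [([239.6, 357.1], 0.8), ([263.6, 272.2], 0.74), ([195.9, 414.9], 0.57)]
scene board_grooves [([292.8, 340.6], 0.98)]
scene board [([276.7, 347.6], 0.76)]
scene rake_grip [([195.6, 415.7], 0.63)]
scene rake_foot [([210.6, 415.2], 0.75)]
scene stick_1 [([240.9, 357.5], 0.71), ([253.5, 355.2], 0.61), ([274.7, 346.9], 0.49), ([269.2, 352.6], 0.46)]
scene dip_bowl [([341.4, 285.5], 0.62)]
scene olive_oil [([329.2, 236.9], 0.68)]
scene salt [([264.1, 273.0], 0.58), ([339.8, 286.5], 0.23)]
```

View pics/top0.png

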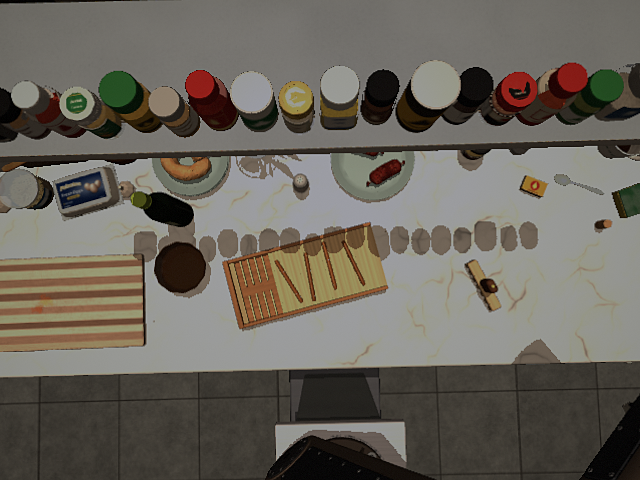

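View pics/scene0.png

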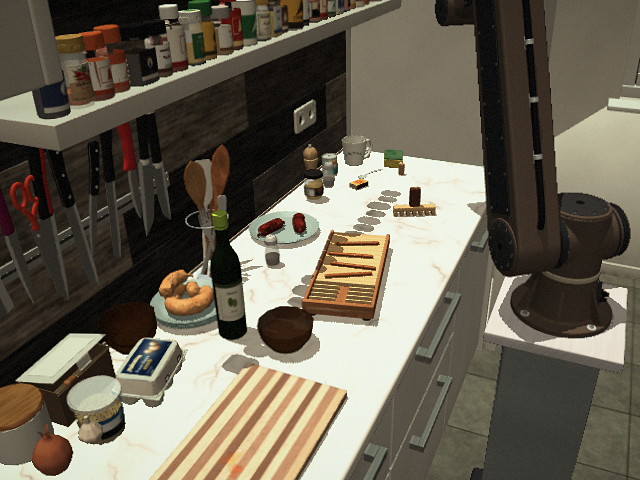

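Run:
```python
import cv2
im=cv2.imread('pics/top0.png')[180:360,190:560]
cv2.imwrite('pics/topc.png',cv2.resize(im,None,fx=2.15,fy=2.15,interpolation=cv2.INTER_CUBIC))
im=cv2.imread('pics/scene0.png')[150:350,270:500]
cv2.imwrite('pics/scenec.png',cv2.resize(im,None,fx=3,fy=3,interpolation=cv2.INTER_CUBIC))
```

```text
(no output)
```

View pics/topc.png

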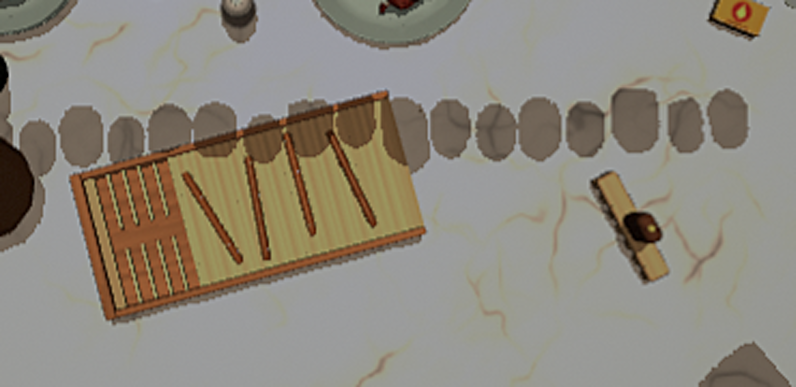

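View pics/scenec.png

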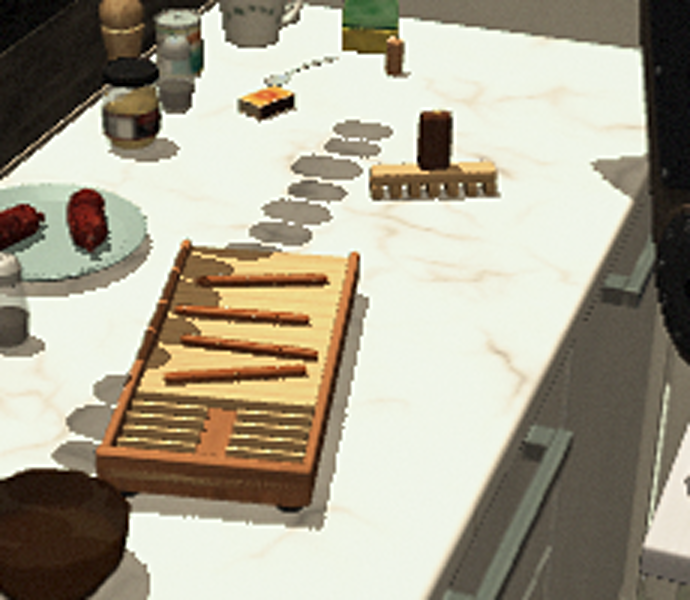

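```bash
cat > h.py <<'E'
import numpy as np, cv2
from scipy.optimize import least_squares
from scipy.spatial.transform import Rotation as R
from station import telemetry, optics, finder
def pose(st):
    T=np.eye(4); T[:3,:3]=R.from_euler('xyz',st['ee_rot']).as_matrix(); T[:3,3]=st['eef_pos']; return T
def cam(n,st=None):
    c=optics.calibration(n)
    T=c['T'] if 'T' in c else pose(st)@c['mount']
    return c,T
def proj(cT,P):
    c,T=cT; P=np.atleast_2d(P); p=(P-T[:3,3])@T[:3,:3]; s=p[:,:2]/p[:,2:]; s=s*(1+c['k1']*(s**2).sum(1,keepdims=True))
    return s*[c['fx'],c['fy']]+[c['cx'],c['cy']]
def ray(cT,uv):
    c,T=cT; d=(np.atleast_2d(uv)-[c['cx'],c['cy']])/[c['fx'],c['fy']]; s=d.copy()
    for _ in range(5): s=d/(1+c['k1']*(s**2).sum(1,keepdims=True))
    return T[:3,3], np.c_[s,np.ones(len(s))]@T[:3,:3].T
def atz(cT,uv,z):
    o,d=ray(cT,uv); return o+d*((z-o[2])/d[:,2])[:,None]
def bpts(p,L):  # p=x,y,z(origin),yaw
    c,s=np.cos(p[3]),np.sin(p[3]); L=np.atleast_2d(L)
    return L@np.array([[c,s,0],[-s,c,0],[0,0,1]])+p[:3]
E
python3 - <<'E'
from h import *
top=cam('top'); sc=cam('scene')
L=np.array([[-186,-84,42],[-186,84,42],[186,-84,46],[186,84,46]])/1e3
# board y = left of x. x points +y world => board +y = -x world (towards robot)
t=np.array([[386,92],[425,232],[72,177],[110,320]])/2.15+[190,180]
s=np.array([[186,240],[357,253],[98,452],[312,462]])/3+[270,150]
def f(p): return np.r_[(proj(top,bpts(p,L))-t).ravel(),(proj(sc,bpts(p,L))-s).ravel()]
r=least_squares(f,[.47,.07,.02,1.8]); print(r.x,np.degrees(r.x[3]),np.round(r.fun.reshape(-1,2),1))
g=lambda p:f(p)[:8]
for l in [[-.16,0,.034],[.118,0,.034]]: print(proj(top,bpts(r.x,l)),proj(sc,bpts(r.x,l)))
b=np.array([[592,180],[612,171],[667,272],[648,283]])/2.15+[190,180]
P=atz(top,b,.03); print(P)
print("handle",atz(top,np.array([[648,226]])/2.15+[190,180],.092))
print("sticks"); 
for a in [(189,175,238,262),(251,157,267,258),(289,134,313,233),(333,135,373,224)]:
    Q=atz(top,np.array(a).reshape(2,2)/2.15+[190,180],r.x[2]+.039)
    c,s2=np.cos(r.x[3]),np.sin(r.x[3]); q=(Q-r.x[:3])[:,:2]@np.array([[c,-s2],[s2,c]]); print(np.round(q*1e3),np.linalg.norm(q[0]-q[1]))
E
```

```text
[5.14757130e-01 7.20218534e-02 5.94993119e-04 1.81314593e+00] 103.88560922612645 [[ 1.1 -1.4]
 [ 1.9  0.5]
 [-1.  -0.2]
 [-0.9  1. ]
 [-1.1 -0.9]
 [ 0.9 -1.2]
 [-0.6 -0.1]
 [ 0.2  3. ]]
[[369.4447494  257.67096018]] [[358.85521625 237.9126814 ]]
[[259.29785061 288.09006119]] [[342.65398113 292.07323183]]
[[ 0.532357   -0.31660748  0.03      ]
 [ 0.54194917 -0.33962766  0.03      ]
 [ 0.4268399  -0.39605166  0.03      ]
 [ 0.41507775 -0.37418543  0.03      ]]
handle [[ 0.48169481 -0.35769455  0.092     ]]
sticks
[[ 57. -50.]
 [ 29.  59.]] 0.11234771957090481
[[-16. -51.]
 [ -3.  63.]] 0.11489272617400893
[[-64. -65.]
 [-61.  50.]] 0.1146926851171358
[[-112.  -51.]
 [-128.   58.]] 0.10973419225648924
```

```bash
cat >> h.py <<'E'
def plan(tgt,ang,n=None,frm=None):
    """tgt world TCP, ang = world angle of tool z (deg), tool x down. prints per-row numbers"""
    T=pose(telemetry.get_state()) if frm is None else frm
    z=np.array([np.cos(np.radians(ang)),np.sin(np.radians(ang)),0]); x=np.array([0,0,-1.]); y=np.cross(z,x)
    Rt=np.c_[x,y,z]; d=T[:3,:3].T@(np.array(tgt)-T[:3,3]); rv=R.from_matrix(T[:3,:3].T@Rt).as_rotvec(degrees=True)
    print("shift units total",np.round(d/.025,2),"turn units total",np.round(rv/6,2))
E
python3 - <<'E'
from h import *
st=telemetry.get_state();T=pose(st); print(np.round(T,3)); print("z ang",np.degrees(np.arctan2(T[1,2],T[0,2])))
top=cam('top');sc=cam('scene')
for n,uv in dict(bowl=[182.6,269.9],bottle=[179.5,213],salt=[299.7,188.6]).items(): print(n,atz(top,[uv],0))
for n,uv in dict(bowl=[285.5,341.4],bottle=[236.9,329.2],salt=[273,264]).items(): print(n,atz(sc,[uv],0))
for a in (116.1,-63.9):
  plan([.480,-.357,.36],a)
E
```

```text
[[-0.    -0.926 -0.377  0.255]
 [ 0.    -0.377  0.926 -0.625]
 [-1.     0.     0.     0.405]
 [ 0.     0.     0.     1.   ]]
z ang 112.16201669931789
bowl [[0.53550729 0.38205033 0.        ]]
bottle [[0.67879069 0.38847615 0.        ]]
salt [[0.73248471 0.0840857  0.        ]]
bowl [[0.5459758  0.37120073 0.        ]]
bottle [[0.67040398 0.37533678 0.        ]]
salt [[0.73651416 0.08410155 0.        ]]
shift units total [  1.79 -12.4    6.53] turn units total [-0.66  0.   -0.  ]
shift units total [  1.79 -12.4    6.53] turn units total [29.34 -0.   -0.  ]
```

play_rows(
  steps=[
    {"gripper": 1,"tx": 0,"ty": -0.9,"tz": 0.47,"ax": -0.66},
    {"tx": 0,"ty": -0.9,"tz": 0.47,"gripper": 1},
    {"ty": -0.9,"tz": 0.47,"gripper": 1},
    {"ty": -0.9,"tz": 0.47,"gripper": 1},
    {"ty": -0.9,"tz": 0.47,"gripper": 1},
    {"ty": -0.9,"tz": 0.47,"gripper": 1},
    {"ty": -0.9,"tz": 0.47,"gripper": 1},
    {"ty": -0.9,"tz": 0.47,"gripper": 1},
    {"ty": -0.9,"tz": 0.47,"gripper": 1},
    {"ty": -0.9,"tz": 0.47,"gripper": 1},
    {"ty": -0.9,"tz": 0.47,"gripper": 1},
    {"ty": -0.9,"tz": 0.47,"gripper": 1},
    {"ty": -0.8,"tz": 0.47,"gripper": 1},
    {"ty": -0.8,"tz": 0.4,"gripper": 1},
    {"gripper": 1},
    {"gripper": 1},
    {"gripper": 1},
  ],
)

```text
invalid input
```

Run:
```python
from h import *
st=telemetry.get_state(); print(st['t'],st['eef_pos'],st['ee_rot'],st['q'])
w=cam('wrist',st)
im=optics.grab_frame('wrist'); cv2.imwrite('pics/w1.png',im[:,:,::-1])
P=[[.480,-.357,.066],[.48,-.357,0]]
print(proj(w,P))
for q,z in (("rake_grip",.066),("rake_foot",0)):
  for d in finder.pinpoint(q,'wrist'): print(q,d['location'],d['confidence'],atz(w,[d['location'][::-1]],z))
```

```text
1.05 [ 0.25460437 -0.62511157  0.40465639] [0.58340187 1.57076193 2.54099836] [-8.95884629e-01  3.58601062e-01  1.18860345e-02  1.06427492e-05
 -1.22411421e+00 -2.88115153e-01]
[[451.03530366 471.48964906]
 [432.11389175 426.58040563]]
rake_grip [468.8, 446.6] 0.81 [[ 0.47846151 -0.36374966  0.066     ]]
```

View pics/w1.png

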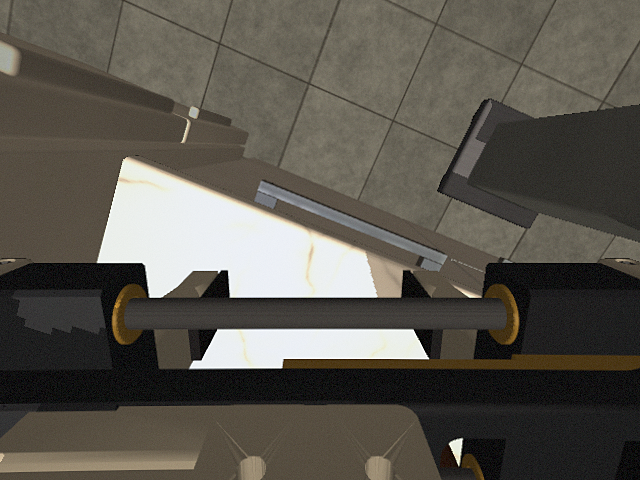

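play_rows(
  steps=[
    {"gripper": 1,"tx": 0,"ty": -0.9,"tz": 0.47,"ax": -0.66,"ay": 0,"az": 0},
    {"gripper": 1,"tx": 0,"ty": -0.9,"tz": 0.47,"ax": 0,"ay": 0,"az": 0},
    {"gripper": 1,"tx": 0,"ty": -0.9,"tz": 0.47,"ax": 0,"ay": 0,"az": 0},
    {"gripper": 1,"tx": 0,"ty": -0.9,"tz": 0.47,"ax": 0,"ay": 0,"az": 0},
    {"gripper": 1,"tx": 0,"ty": -0.9,"tz": 0.47,"ax": 0,"ay": 0,"az": 0},
    {"gripper": 1,"tx": 0,"ty": -0.9,"tz": 0.47,"ax": 0,"ay": 0,"az": 0},
    {"gripper": 1,"tx": 0,"ty": -0.9,"tz": 0.47,"ax": 0,"ay": 0,"az": 0},
    {"gripper": 1,"tx": 0,"ty": -0.9,"tz": 0.47,"ax": 0,"ay": 0,"az": 0},
    {"gripper": 1,"tx": 0,"ty": -0.9,"tz": 0.47,"ax": 0,"ay": 0,"az": 0},
    {"gripper": 1,"tx": 0,"ty": -0.9,"tz": 0.47,"ax": 0,"ay": 0,"az": 0},
    {"gripper": 1,"tx": 0,"ty": -0.9,"tz": 0.47,"ax": 0,"ay": 0,"az": 0},
    {"gripper": 1,"tx": 0,"ty": -0.9,"tz": 0.47,"ax": 0,"ay": 0,"az": 0},
    {"gripper": 1,"tx": 0,"ty": -0.8,"tz": 0.47,"ax": 0,"ay": 0,"az": 0},
    {"gripper": 1,"tx": 0,"ty": -0.8,"tz": 0.42,"ax": 0,"ay": 0,"az": 0},
    {"gripper": 1,"tx": 0,"ty": 0,"tz": 0,"ax": 0,"ay": 0,"az": 0},
    {"gripper": 1,"tx": 0,"ty": 0,"tz": 0,"ax": 0,"ay": 0,"az": 0},
    {"gripper": 1,"tx": 0,"ty": 0,"tz": 0,"ax": 0,"ay": 0,"az": 0},
  ],
)

```text
t: 2.62
eef_pos: [0.4624, -0.3431, 0.4047]
ee_rot: [2.415, 1.571, -1.841]
force: [-0.3, -0.7, 0.2]
width: 0.0875
```

```bash
cat >> h.py <<'E'
def bar_detect(w,z,name): pass
E
cat > look.py <<'E'
from h import *
import sys
st=telemetry.get_state(); print(st['t'],st['eef_pos'],st['ee_rot'],st['q'])
w=cam('wrist',st)
im=optics.grab_frame('wrist'); cv2.imwrite(f'pics/{sys.argv[1]}.png',im[:,:,::-1])
for q,z in (("rake_grip",.066),("rake_foot",0)):
  for d in finder.pinpoint(q,'wrist'): print(q,d['location'],d['confidence'],atz(w,[d['location'][::-1]],z))
E
python3 look.py w2
```

```text
2.6167 [ 0.46242136 -0.34312533  0.40472361] [ 2.41452086  1.57074199 -1.84140398] [-2.98774387e-01  1.96538706e-01 -2.11977070e-01  5.91900549e-05
 -1.16227902e+00 -8.15581321e-01]
rake_foot [212.6, 295.4] 0.87 [[ 0.47791851 -0.36136211  0.        ]]
```

View pics/w2.png

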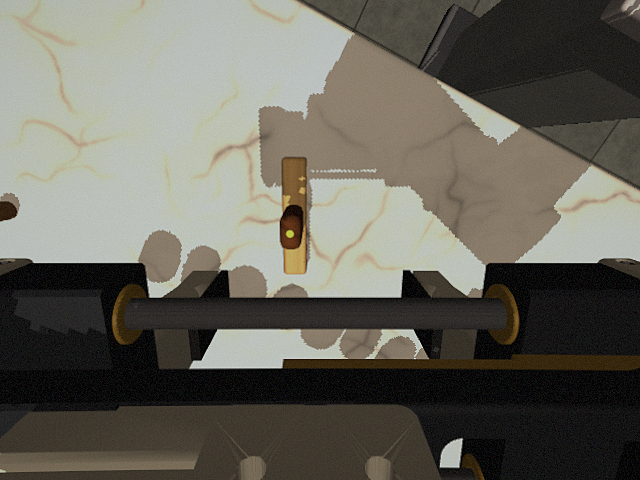

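Run:
```python
from h import *
st=telemetry.get_state(); w=cam('wrist',st)
im=cv2.imread('pics/w2.png')[140:290,250:350]; cv2.imwrite('pics/w2c.png',cv2.resize(im,None,fx=4,fy=4,interpolation=cv2.INTER_CUBIC))
P=atz(w,[[282.5,157],[306,157],[306,273],[284.5,273]],.03);print(P,P.mean(0))
print(np.degrees(np.arctan2(*(((P[0]+P[1])-(P[2]+P[3]))[[1,0]])))) 
print(atz(w,[[292,236]],.092))
```

```text
[[ 0.42433753 -0.39979562  0.03      ]
 [ 0.41364852 -0.37795419  0.03      ]
 [ 0.52915647 -0.32250679  0.03      ]
 [ 0.53985529 -0.34443252  0.03      ]] [ 0.47674945 -0.36117228  0.03      ]
-154.37549144371263
[[ 0.4799091 -0.3585459  0.092    ]]
```

View pics/w2c.png

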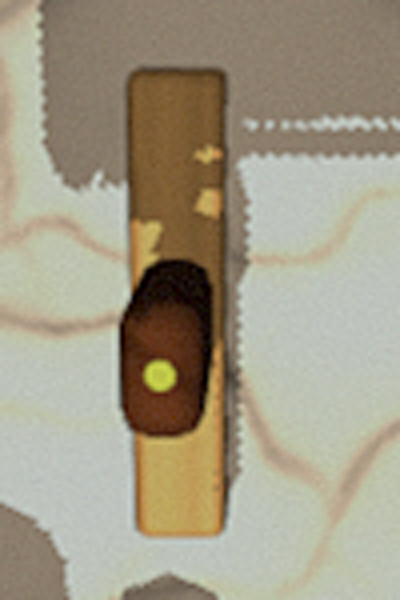

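Run:
```python
from h import *
plan([.478,-.360,.225],115.7)
```

```text
shift units total [ 7.19 -0.29 -0.87] turn units total [ 0.06  0.   -0.  ]
```

play_rows(
  steps=[
    {"gripper": 1,"tx": 0.3,"ty": -0.29,"tz": -0.87,"ax": 0.06,"ay": 0,"az": 0},
    {"gripper": 1,"tx": 0.8,"ty": 0,"tz": 0,"ax": 0,"ay": 0,"az": 0},
    {"gripper": 1,"tx": 0.8,"ty": 0,"tz": 0,"ax": 0,"ay": 0,"az": 0},
    {"gripper": 1,"tx": 0.8,"ty": 0,"tz": 0,"ax": 0,"ay": 0,"az": 0},
    {"gripper": 1,"tx": 0.8,"ty": 0,"tz": 0,"ax": 0,"ay": 0,"az": 0},
    {"gripper": 1,"tx": 0.8,"ty": 0,"tz": 0,"ax": 0,"ay": 0,"az": 0},
    {"gripper": 1,"tx": 0.8,"ty": 0,"tz": 0,"ax": 0,"ay": 0,"az": 0},
    {"gripper": 1,"tx": 0.8,"ty": 0,"tz": 0,"ax": 0,"ay": 0,"az": 0},
    {"gripper": 1,"tx": 0.8,"ty": 0,"tz": 0,"ax": 0,"ay": 0,"az": 0},
    {"gripper": 1,"tx": 0.49,"ty": 0,"tz": 0,"ax": 0,"ay": 0,"az": 0},
    {"gripper": 1,"tx": 0,"ty": 0,"tz": 0,"ax": 0,"ay": 0,"az": 0},
    {"gripper": 1,"tx": 0,"ty": 0,"tz": 0,"ax": 0,"ay": 0,"az": 0},
  ],
)

```text
t: 3.77
eef_pos: [0.4781, -0.36, 0.2245]
ee_rot: [0.92, 1.569, 2.94]
force: [-0.1, -0.3, 0.3]
width: 0.0876
```

```bash
python3 look.py w3
```

```text
3.7667 [ 0.47811377 -0.36003676  0.22446427] [0.92013721 1.56912485 2.93981776] [-3.19156831e-01  4.07439109e-01 -3.74821867e-01  2.75515177e-04
 -7.90195346e-01 -8.02949311e-01]
rake_grip [303.2, 313.5] 0.9 [[ 0.47843692 -0.36089166  0.066     ]]
```

View pics/w3.png

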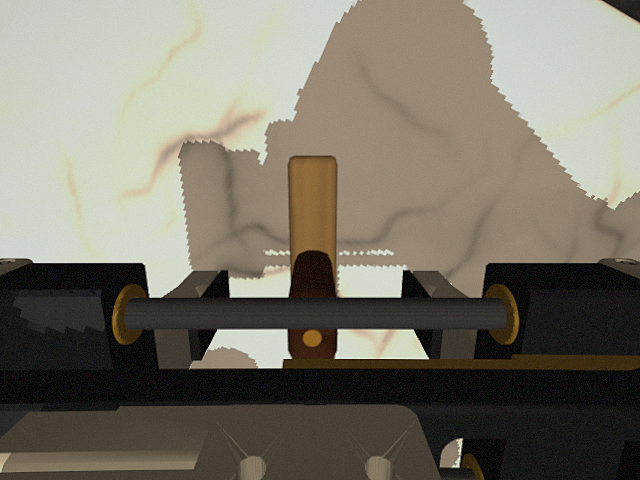

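play_rows(
  newtons=25,
  steps=[
    {"gripper": 0,"tx": 0,"ty": 0,"tz": 0,"ax": 0,"ay": 0,"az": 0},
    {"gripper": 0,"tx": 0,"ty": 0,"tz": 0,"ax": 0,"ay": 0,"az": 0},
    {"gripper": 0,"tx": 0,"ty": 0,"tz": 0,"ax": 0,"ay": 0,"az": 0},
    {"gripper": 0,"tx": 0,"ty": 0,"tz": 0,"ax": 0,"ay": 0,"az": 0},
    {"gripper": 0,"tx": 0,"ty": 0,"tz": 0,"ax": 0,"ay": 0,"az": 0},
    {"gripper": 0,"tx": 0,"ty": 0,"tz": 0,"ax": 0,"ay": 0,"az": 0},
    {"gripper": 0,"tx": 0,"ty": 0,"tz": 0,"ax": 0,"ay": 0,"az": 0},
    {"gripper": 0,"tx": 0,"ty": 0,"tz": 0,"ax": 0,"ay": 0,"az": 0},
    {"gripper": 0,"tx": 0,"ty": 0,"tz": 0,"ax": 0,"ay": 0,"az": 0},
    {"gripper": 0,"tx": 0,"ty": 0,"tz": 0,"ax": 0,"ay": 0,"az": 0},
  ],
)

```text
t: 4.75
eef_pos: [0.4785, -0.3595, 0.2249]
ee_rot: [0.33, 1.571, 2.351]
force: [-0.3, -0.8, -0.0]
width: 0.0265
```

play_rows(
  steps=[
    {"gripper": 0,"tx": -0.2,"ty": 0,"tz": 0,"ax": 0,"ay": 0,"az": 0},
    {"gripper": 0,"tx": -0.4,"ty": 0,"tz": 0,"ax": 0,"ay": 0,"az": 0},
    {"gripper": 0,"tx": -0.6,"ty": 0,"tz": 0,"ax": 0,"ay": 0,"az": 0},
    {"gripper": 0,"tx": -0.8,"ty": 0,"tz": 0,"ax": 0,"ay": 0,"az": 0},
    {"gripper": 0,"tx": -0.8,"ty": 0,"tz": 0,"ax": 0,"ay": 0,"az": 0},
    {"gripper": 0,"tx": -0.8,"ty": 0,"tz": 0,"ax": 0,"ay": 0,"az": 0},
    {"gripper": 0,"tx": -0.4,"ty": 0,"tz": 0,"ax": 0,"ay": 0,"az": 0},
    {"gripper": 0,"tx": 0,"ty": 0,"tz": 0,"ax": 0,"ay": 0,"az": 0},
    {"gripper": 0,"tx": 0,"ty": 0,"tz": 0,"ax": 0,"ay": 0,"az": 0},
  ],
)

```text
t: 5.5
eef_pos: [0.4783, -0.3593, 0.3252]
ee_rot: [-1.926, 1.57, 0.094]
force: [-0.3, 0.0, -2.1]
width: 0.0203
```

```bash
python3 look.py w4
python3 - <<'E'
from h import *
im=optics.grab_frame('top'); cv2.imwrite('pics/top1.png',im[:,:,::-1])
im=cv2.imread('pics/top1.png')[200:345,210:400]
cv2.imwrite('pics/top1c.png',cv2.resize(im,None,fx=4,fy=4,interpolation=cv2.INTER_CUBIC))
im=optics.grab_frame('scene'); cv2.imwrite('pics/scene1.png',im[:,:,::-1])
im=cv2.imread('pics/scene1.png')[215:335,290:410]
cv2.imwrite('pics/scene1c.png',cv2.resize(im,None,fx=5,fy=5,interpolation=cv2.INTER_CUBIC))
E
```

```text
5.5 [ 0.47833177 -0.35932706  0.32515803] [-1.92632486  1.56972596  0.09380397] [-3.18067532e-01  2.96093964e-01 -2.71003096e-01 -5.08335836e-04
 -1.00271847e+00 -8.03123021e-01]
rake_grip [300.2, 314.2] 0.68 [[ 0.52176621 -0.33954747  0.066     ]]
```

View pics/w4.png

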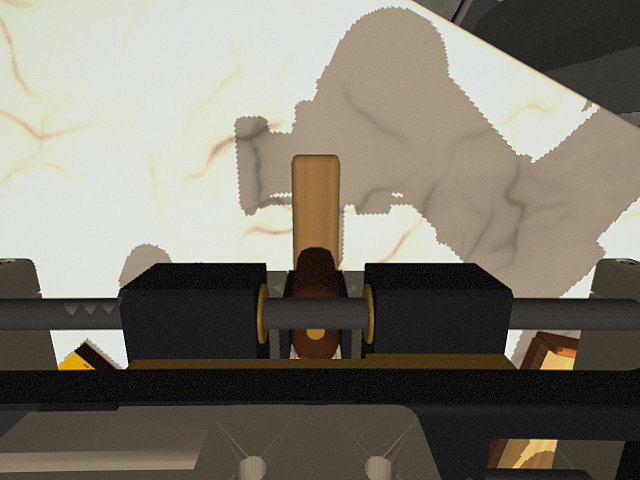

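View pics/top1c.png

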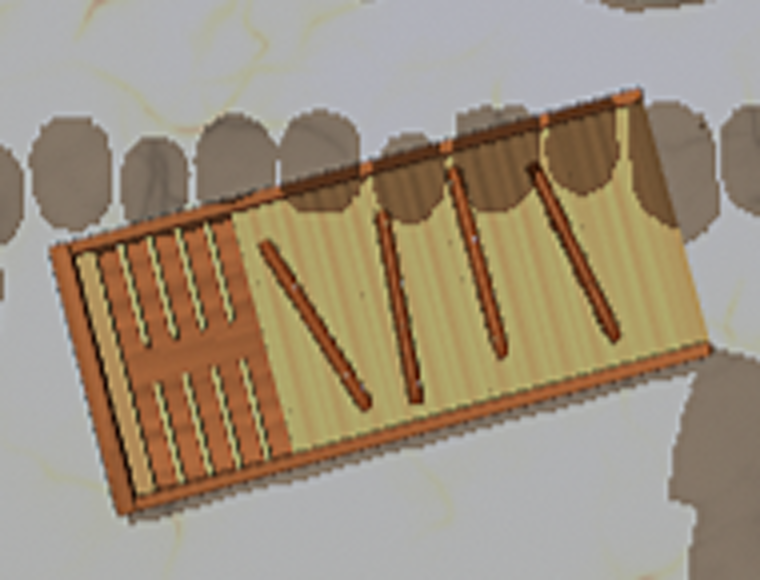

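View pics/scene1c.png

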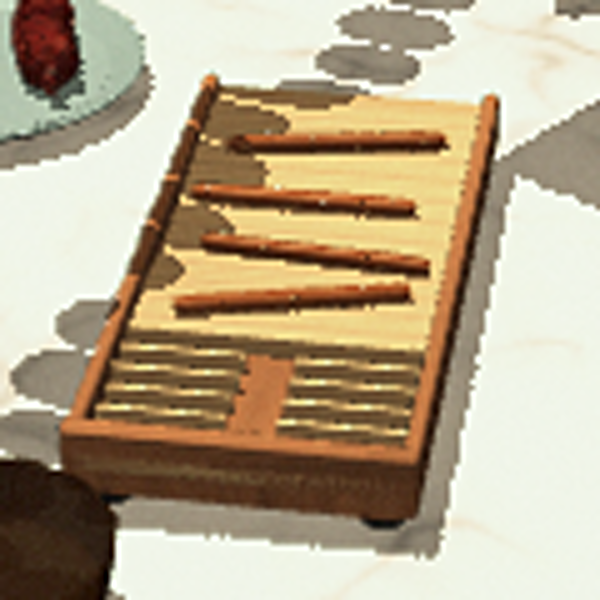

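Run:
```python
from h import *
top=cam('top'); sc=cam('scene')
L=np.array([[-186,-84,42],[-186,84,42],[186,-84,46],[186,84,46]])/1e3
Lt=np.vstack([L,[[.075,-.075,.034]]])
t=(np.array([[640,90],[712,346],[50,247],[122,515],[235,212]])+.5)/4-.5+[210,200]
s=(np.array([[207,75],[497,97],[62,428],[420,465]])+.5)/5-.5+[290,215]
for wt,ws in ((1,1),(1,0),(0,1)):
  def f(p): return np.r_[wt*(proj(top,bpts(p,Lt))-t).ravel(),ws*(proj(sc,bpts(p,L))-s).ravel()]
  r=least_squares(f,[.51,.07,.01,1.8]); print(r.x,np.degrees(r.x[3])); print(np.round(r.fun,1))
st=telemetry.get_state(); w=cam('wrist',st)
```

```text
[ 5.16480647e-01  7.32172364e-02 -7.66032880e-04  1.81291952e+00] 103.87263729033165
[ 0.5 -1.3  1.4  1.5  0.   0.  -0.3  0.7 -0.4  0.3 -0.8  0.   0.2 -0.4
 -0.8  1.  -0.3  0. ]
[ 0.51701918  0.07445763 -0.01399174  1.81300318] 103.8774307385571
[-0.5 -1.1  0.2  1.1  0.6 -0.1  0.1 -0.2 -0.4  0.2 -0.   0.  -0.   0.
 -0.   0.  -0.   0. ]
[ 0.52023963  0.061387   -0.00784222  1.81129364] 103.77948101938962
[ 0.  -0.   0.  -0.   0.  -0.   0.  -0.   0.  -0.  -0.2  0.2  0.4 -0.2
  0.1  0.5 -0.2 -0.5]
```

Run:
```python
from h import *
plan([.5556,-.0858,.325],103.87)
```

```text
shift units total [-0.05 -7.54  8.51] turn units total [ 1.98  0.01 -0.02]
```

play_rows(
  steps=[
    {"gripper": 0,"tx": 0,"ty": -0.34,"tz": 0.41,"ax": 0,"ay": 0,"az": 0},
    {"gripper": 0,"tx": 0,"ty": -0.6,"tz": 0.7,"ax": 0,"ay": 0,"az": 0},
    {"gripper": 0,"tx": 0,"ty": -0.7,"tz": 0.8,"ax": 0,"ay": 0,"az": 0},
    {"gripper": 0,"tx": 0,"ty": -0.7,"tz": 0.8,"ax": 0,"ay": 0,"az": 0},
    {"gripper": 0,"tx": 0,"ty": -0.7,"tz": 0.8,"ax": 0,"ay": 0,"az": 0},
    {"gripper": 0,"tx": 0,"ty": -0.7,"tz": 0.8,"ax": 0,"ay": 0,"az": 0},
    {"gripper": 0,"tx": 0,"ty": -0.7,"tz": 0.8,"ax": 0,"ay": 0,"az": 0},
    {"gripper": 0,"tx": 0,"ty": -0.7,"tz": 0.8,"ax": 0,"ay": 0,"az": 0},
    {"gripper": 0,"tx": 0,"ty": -0.7,"tz": 0.8,"ax": 0,"ay": 0,"az": 0},
    {"gripper": 0,"tx": 0,"ty": -0.7,"tz": 0.7,"ax": 0,"ay": 0,"az": 0},
    {"gripper": 0,"tx": 0,"ty": -0.6,"tz": 0.6,"ax": 0,"ay": 0,"az": 0},
    {"gripper": 0,"tx": 0,"ty": -0.4,"tz": 0.5,"ax": 0,"ay": 0,"az": 0},
    {"gripper": 0,"tx": 0,"ty": 0,"tz": 0,"ax": 0.5,"ay": 0,"az": 0},
    {"gripper": 0,"tx": 0,"ty": 0,"tz": 0,"ax": 0.5,"ay": 0,"az": 0},
    {"gripper": 0,"tx": 0,"ty": 0,"tz": 0,"ax": 0.5,"ay": 0,"az": 0},
    {"gripper": 0,"tx": 0,"ty": 0,"tz": 0,"ax": 0.48,"ay": 0,"az": 0},
    {"gripper": 0,"tx": 0,"ty": 0,"tz": 0,"ax": 0,"ay": 0,"az": 0},
    {"gripper": 0,"tx": 0,"ty": 0,"tz": 0,"ax": 0,"ay": 0,"az": 0},
    {"gripper": 0,"tx": 0,"ty": 0,"tz": 0,"ax": 0,"ay": 0,"az": 0},
  ],
)

```text
t: 7.33
eef_pos: [0.5557, -0.0857, 0.3247]
ee_rot: [1.436, 1.57, -3.033]
force: [0.2, 0.3, -1.9]
width: 0.02
```

```bash
python3 look.py w5
python3 - <<'E'
from h import *
plan([.5556,-.0858,.275],103.87)
for n in ('top','scene'):
    im=optics.grab_frame(n); cv2.imwrite(f'pics/{n}2.png',im[:,:,::-1])
im=cv2.imread('pics/scene2.png')[165:335,270:470]
cv2.imwrite('pics/scene2c.png',cv2.resize(im,None,fx=3.5,fy=3.5,interpolation=cv2.INTER_CUBIC))
print(telemetry.get_state())
E
```

```text
7.3333 [ 0.5557289  -0.08571848  0.32465151] [ 1.43581783  1.57035922 -3.03253522] [ 1.95032006e-01  2.41275931e-01 -3.49880554e-01 -4.51924307e-05
 -9.80075339e-01 -1.52176722e+00]
rake_grip [298.7, 312.3] 0.95 [[ 0.60074667 -0.07689002  0.066     ]]
shift units total [1.99 0.01 0.01] turn units total [ 0.01  0.   -0.  ]
{'t': 7.5833, 'q': array([ 1.94521442e-01,  2.41067482e-01, -3.49504699e-01, -1.63151720e-05,
       -9.80192063e-01, -1.52268450e+00]), 'qd': array([-0.00056511, -0.00025081, -0.00121144, -0.00057745, -0.00018364,
       -0.00164639]), 'joint_efforts': array([ 3.72617855e-02, -4.63380754e+01,  2.64436769e+01,  6.40982375e+00,
       -7.75383739e-02,  1.03562186e-02]), 'eef_pos': array([ 0.55580932, -0.08598261,  0.324911  ]), 'ee_rot': array([-1.21923703,  1.5707615 ,  0.59418348]), 'force': array([-0.08539407, -0.28593401, -2.0526485 ]), 'moment': array([ 0.02877059, -0.07147597, -0.01849708]), 'width': 0.019661952889153803}
```

View pics/w5.png

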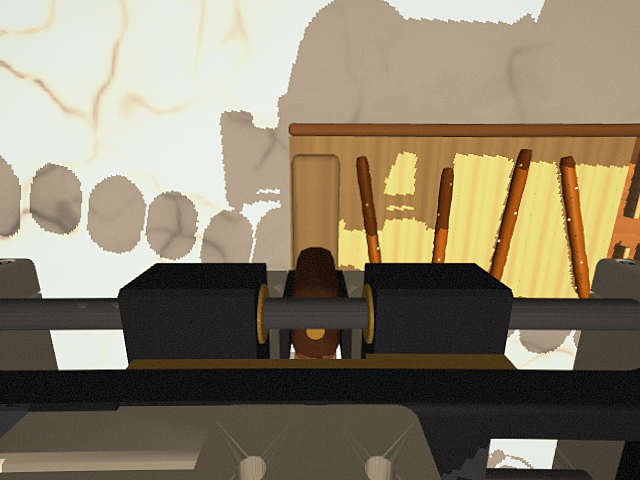

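View pics/scene2c.png

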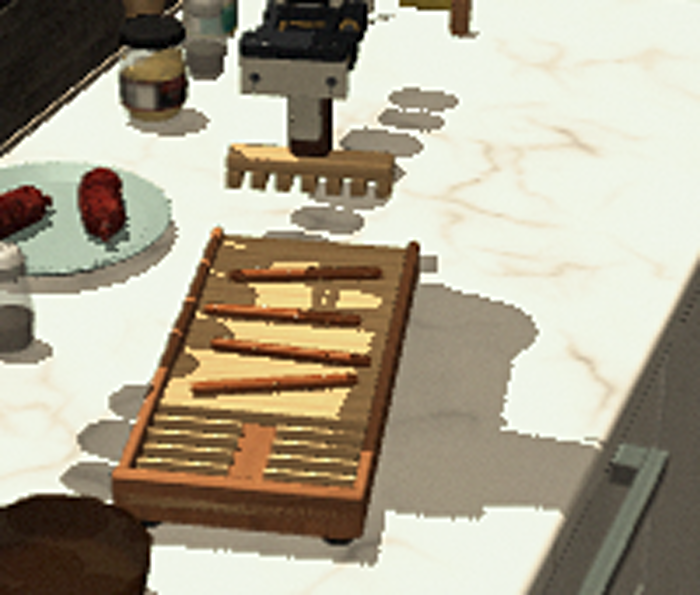

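View pics/top2.png

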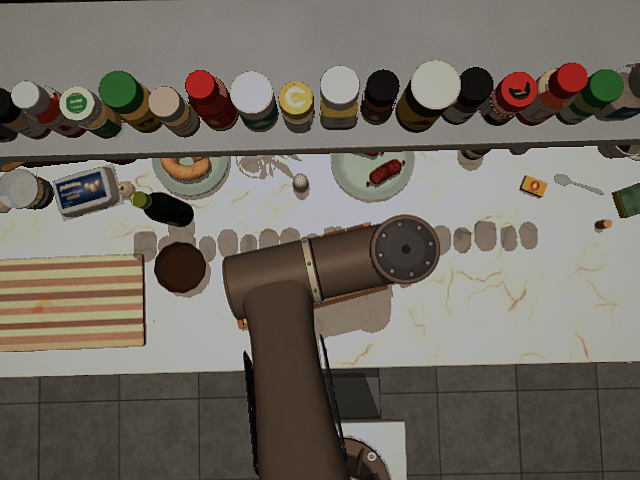

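Run:
```python
from h import *
st=telemetry.get_state(); w=cam('wrist',st)
im=cv2.imread('pics/w5.png')[110:280,270:470]; cv2.imwrite('pics/w5c.png',cv2.resize(im,None,fx=4,fy=4,interpolation=cv2.INTER_CUBIC))
for z in (.034,.042,.05):
  p=np.array([.5165,.0725,0,1.8129]); c,s=np.cos(p[3]),np.sin(p[3])
  Q=atz(w,[[289.5,130],[400,123.5],[400,136.5],[600,123],[600,136]],z+.008)-p[:3]
  print(z,np.round(1e3*Q[:,:2]@np.array([[c,-s],[s,c]]),1).tolist())
t=pose(st); g=t[:3,3]-p[:3]; print(g[:2]@np.array([[c,-s],[s,c]]))
```

```text
0.034 [[-182.7, 80.6], [-99.9, 85.2], [-99.3, 75.9], [47.3, 84.6], [49.4, 75.4]]
0.042 [[-182.1, 80.3], [-101.8, 84.7], [-101.2, 75.7], [40.9, 84.1], [42.9, 75.2]]
0.05 [[-181.5, 79.9], [-103.8, 84.2], [-103.2, 75.5], [34.5, 83.6], [36.5, 75.0]]
[-0.16328482 -0.00016741]
```

View pics/w5c.png

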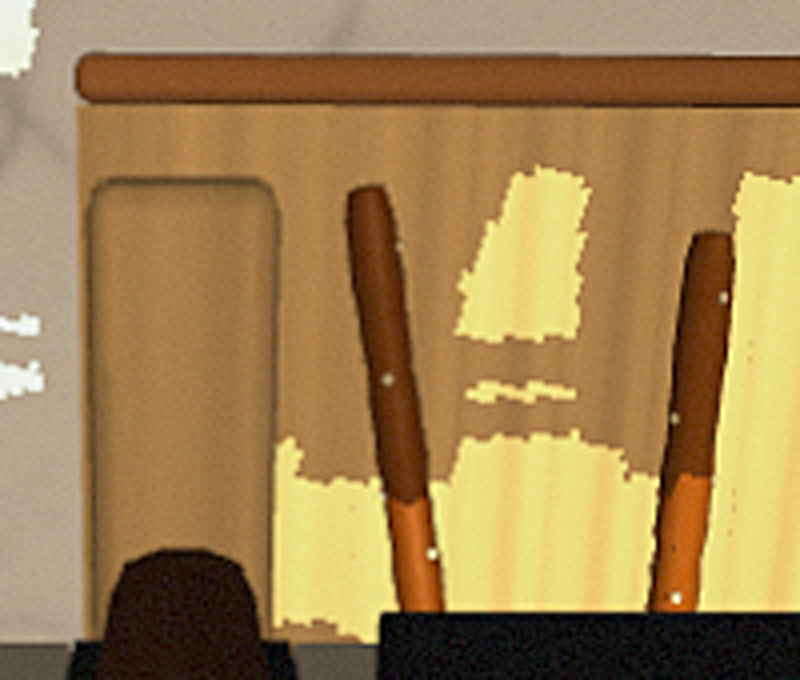

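play_rows(
  steps=[
    {"gripper": 0,"tx": 0.3,"ty": 0,"tz": 0,"ax": 0,"ay": 0,"az": 0},
    {"gripper": 0,"tx": 0.5,"ty": 0,"tz": 0,"ax": 0,"ay": 0,"az": 0},
    {"gripper": 0,"tx": 0.4,"ty": 0,"tz": 0,"ax": 0,"ay": 0,"az": 0},
    {"gripper": 0,"tx": 0.2,"ty": 0,"tz": 0,"ax": 0,"ay": 0,"az": 0},
    {"gripper": 0,"tx": 0,"ty": 0,"tz": 0,"ax": 0,"ay": 0,"az": 0},
    {"gripper": 0,"tx": 0,"ty": 0,"tz": 0,"ax": 0,"ay": 0,"az": 0},
  ],
)

```text
t: 8.08
eef_pos: [0.5559, -0.086, 0.2895]
ee_rot: [1.648, 1.57, -2.822]
force: [0.6, 0.6, -1.1]
width: 0.0199
```

```bash
python3 look.py w6
python3 - <<'E'
from h import *
im=optics.grab_frame('scene'); im=im[165:335,270:470,::-1]
cv2.imwrite('pics/scene3c.png',cv2.resize(im,None,fx=3.5,fy=3.5,interpolation=cv2.INTER_CUBIC))
E
```

```text
8.0833 [ 0.55585049 -0.08598716  0.28953442] [ 1.64783987  1.56978427 -2.82214752] [ 1.94550749e-01  2.78583090e-01 -3.91047312e-01  1.60668533e-04
 -9.02170109e-01 -1.52304515e+00]
rake_grip [298.1, 314.9] 0.82 [[ 0.58353975 -0.0794689   0.066     ]]
```

View pics/scene3c.png

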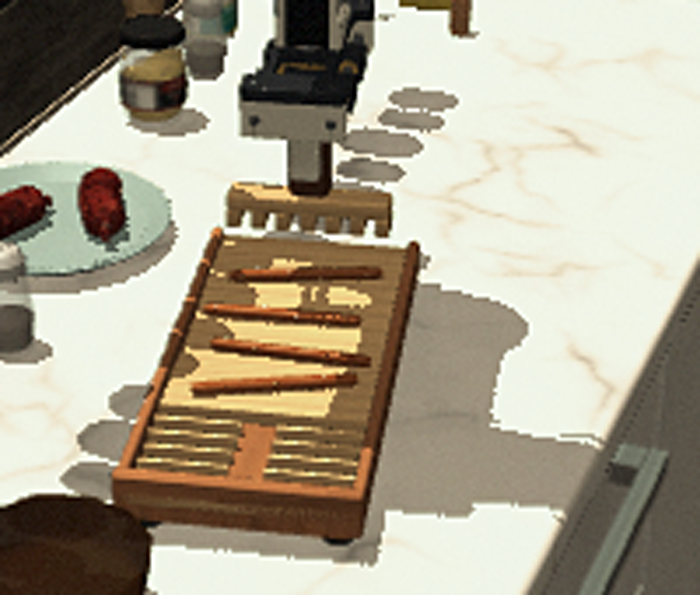

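View pics/w6.png

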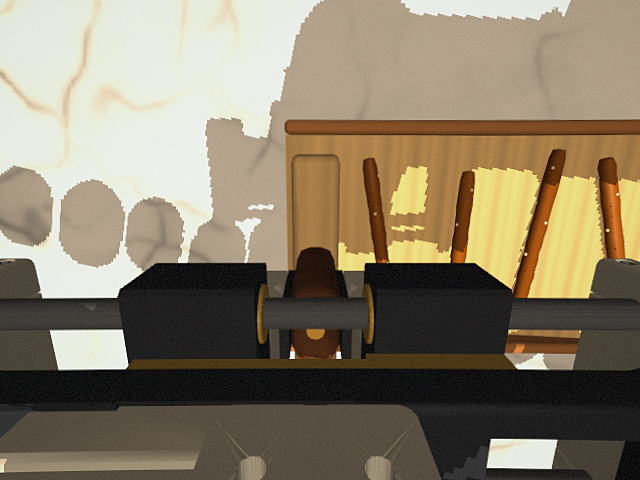

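play_rows(
  steps=[
    {"gripper": 0,"tx": 0.1,"ty": 0,"tz": 0,"ax": 0,"ay": 0,"az": 0},
    {"gripper": 0,"tx": 0.1,"ty": 0,"tz": 0,"ax": 0,"ay": 0,"az": 0},
    {"gripper": 0,"tx": 0.1,"ty": 0,"tz": 0,"ax": 0,"ay": 0,"az": 0},
    {"gripper": 0,"tx": 0.1,"ty": 0,"tz": 0,"ax": 0,"ay": 0,"az": 0},
    {"gripper": 0,"tx": 0,"ty": 0,"tz": 0,"ax": 0,"ay": 0,"az": 0},
  ],
)

```text
t: 8.7
eef_pos: [0.5556, -0.086, 0.2792]
ee_rot: [1.373, 1.57, -3.098]
force: [-0.3, -0.9, -0.6]
width: 0.0201
```

play_rows(
  steps=[
    {"gripper": 0,"tx": 0.06,"ty": 0,"tz": 0,"ax": 0,"ay": 0,"az": 0},
    {"gripper": 0,"tx": 0.06,"ty": 0,"tz": 0,"ax": 0,"ay": 0,"az": 0},
    {"gripper": 0,"tx": 0,"ty": 0,"tz": 0,"ax": 0,"ay": 0,"az": 0},
  ],
)

```text
t: 8.95
eef_pos: [0.5557, -0.0859, 0.2766]
ee_rot: [1.314, 1.57, 3.127]
force: [0.0, 0.1, -2.2]
width: 0.0201
```

play_rows(
  steps=[
    {"gripper": 0,"tx": 0.06,"ty": 0,"tz": 0,"ax": 0,"ay": 0,"az": 0},
    {"gripper": 0,"tx": 0.06,"ty": 0,"tz": 0,"ax": 0,"ay": 0,"az": 0},
    {"gripper": 0,"tx": 0,"ty": 0,"tz": 0,"ax": 0,"ay": 0,"az": 0},
  ],
)

```text
t: 9.2
eef_pos: [0.5557, -0.086, 0.2736]
ee_rot: [1.303, 1.57, 3.116]
force: [0.5, 0.6, -2.1]
width: 0.0198
```

play_rows(
  steps=[
    {"gripper": 0,"tx": 0.06,"ty": 0,"tz": 0,"ax": 0,"ay": 0,"az": 0},
    {"gripper": 0,"tx": 0.06,"ty": 0,"tz": 0,"ax": 0,"ay": 0,"az": 0},
    {"gripper": 0,"tx": 0,"ty": 0,"tz": 0,"ax": 0,"ay": 0,"az": 0},
  ],
)

```text
t: 9.45
eef_pos: [0.5557, -0.086, 0.2706]
ee_rot: [1.302, 1.57, 3.114]
force: [-0.5, -0.2, -2.1]
width: 0.0196
```

play_rows(
  steps=[
    {"gripper": 0,"tx": 0.06,"ty": 0,"tz": 0,"ax": 0,"ay": 0,"az": 0},
    {"gripper": 0,"tx": 0,"ty": 0,"tz": 0,"ax": 0,"ay": 0,"az": 0},
  ],
)

```text
t: 9.62
eef_pos: [0.5557, -0.0859, 0.2691]
ee_rot: [1.366, 1.57, -3.104]
force: [-0.0, 0.4, -0.7]
width: 0.02
```

play_rows(
  steps=[
    {"gripper": 0,"tx": 0.06,"ty": 0,"tz": 0,"ax": 0,"ay": 0,"az": 0},
    {"gripper": 0,"tx": 0,"ty": 0,"tz": 0,"ax": 0,"ay": 0,"az": 0},
  ],
)

```text
t: 9.78
eef_pos: [0.5558, -0.086, 0.2677]
ee_rot: [1.304, 1.571, 3.117]
force: [0.2, 0.3, -0.8]
width: 0.0201
```

play_rows(
  steps=[
    {"gripper": 0,"tx": 0.06,"ty": 0,"tz": 0,"ax": 0,"ay": 0,"az": 0},
    {"gripper": 0,"tx": 0,"ty": 0,"tz": 0,"ax": 0,"ay": 0,"az": 0},
  ],
)

```text
t: 9.95
eef_pos: [0.556, -0.0859, 0.2667]
ee_rot: [-2.011, 1.57, -0.198]
force: [-0.1, -0.0, -0.6]
width: 0.0201
```

```bash
cat > f.py <<'E'
from h import *
F=[];M=[];P=[]
for i in range(4):
    s=telemetry.get_state(); F.append(s['force']);M.append(s['moment']);P.append(s['eef_pos'])
    optics.grab_frame('wrist')
print(s['t'],np.round(np.mean(F,0),2),np.round(np.mean(M,0),3),np.round(np.mean(P,0),5), np.round(np.std(F,0),2))
p=np.array([.516,.0745,0,1.8129]); c,sn=np.cos(p[3]),np.sin(p[3]); g=np.mean(P,0)-p[:3]; print("board",np.round(g[:2]@np.array([[c,-sn],[sn,c]]),4))
E
python3 f.py
```

```text
10.1 [ 0.02 -0.26  0.97] [-0.056  0.105 -0.012] [ 0.55602 -0.08594  0.26671] [0.46 0.33 0.98]
board [-0.1654 -0.0004]
```

```bash
python3 f.py;python3 f.py
```

```text
10.3 [ 0.07 -0.22  1.96] [-0.059  0.129  0.008] [ 0.55601 -0.08595  0.26668] [0.48 0.17 0.42]
board [-0.1654 -0.0004]
10.5 [ 0.17 -0.25  3.11] [-0.063  0.093 -0.016] [ 0.55601 -0.08596  0.26669] [0.41 0.45 0.9 ]
board [-0.1654 -0.0004]
```

play_rows(
  steps=[
    {"gripper": 0,"tx": -0.02,"ty": 0,"tz": 0.04,"ax": 0,"ay": 0,"az": 0},
    {"gripper": 0,"tx": 0,"ty": 0,"tz": 0.08,"ax": 0,"ay": 0,"az": 0},
    {"gripper": 0,"tx": 0,"ty": 0,"tz": 0.08,"ax": 0,"ay": 0,"az": 0},
    {"gripper": 0,"tx": 0,"ty": 0,"tz": 0.08,"ax": 0,"ay": 0,"az": 0},
  ],
)

```text
t: 10.88
eef_pos: [0.5539, -0.079, 0.2667]
ee_rot: [1.414, 1.57, -3.056]
force: [0.9, -0.6, 0.8]
width: 0.0198
```

play_rows(
  steps=[
    {"gripper": 0,"tx": 0.01,"ty": 0,"tz": 0.08,"ax": 0,"ay": 0,"az": 0},
    {"gripper": 0,"tx": 0,"ty": 0,"tz": 0.08,"ax": 0,"ay": 0,"az": 0},
    {"gripper": 0,"tx": 0,"ty": 0,"tz": 0.08,"ax": 0,"ay": 0,"az": 0},
    {"gripper": 0,"tx": 0,"ty": 0,"tz": 0.08,"ax": 0,"ay": 0,"az": 0},
  ],
)

```text
t: 11.22
eef_pos: [0.5522, -0.0712, 0.2667]
ee_rot: [-2.001, 1.571, -0.187]
force: [0.2, -0.6, 1.3]
width: 0.02
```

play_rows(
  steps=[
    {"gripper": 0,"tx": 0.01,"ty": 0,"tz": 0.08,"ax": 0,"ay": 0,"az": 0},
    {"gripper": 0,"tx": 0,"ty": 0,"tz": 0.08,"ax": 0,"ay": 0,"az": 0},
    {"gripper": 0,"tx": 0,"ty": 0,"tz": 0.08,"ax": 0,"ay": 0,"az": 0},
    {"gripper": 0,"tx": 0,"ty": 0,"tz": 0.08,"ax": 0,"ay": 0,"az": 0},
  ],
)

```text
t: 11.55
eef_pos: [0.5504, -0.0635, 0.2667]
ee_rot: [-2.005, 1.57, -0.191]
force: [0.2, -1.9, 4.2]
width: 0.0199
```

play_rows(
  steps=[
    {"gripper": 0,"tx": 0,"ty": 0,"tz": 0.08,"ax": 0,"ay": 0,"az": 0},
    {"gripper": 0,"tx": 0,"ty": 0,"tz": 0.08,"ax": 0,"ay": 0,"az": 0},
    {"gripper": 0,"tx": 0,"ty": 0,"tz": 0.08,"ax": 0,"ay": 0,"az": 0},
  ],
)

```text
t: 11.8
eef_pos: [0.549, -0.0576, 0.2667]
ee_rot: [-2.081, 1.57, -0.267]
force: [0.4, -2.6, 4.7]
width: 0.0198
```

play_rows(
  steps=[
    {"gripper": 0,"tx": 0,"ty": 0,"tz": 0.08,"ax": 0,"ay": 0,"az": 0},
    {"gripper": 0,"tx": 0,"ty": 0,"tz": 0.08,"ax": 0,"ay": 0,"az": 0},
    {"gripper": 0,"tx": 0,"ty": 0,"tz": 0.08,"ax": 0,"ay": 0,"az": 0},
    {"gripper": 0,"tx": 0,"ty": 0,"tz": 0.08,"ax": 0,"ay": 0,"az": 0},
  ],
)

```text
t: 12.13
eef_pos: [0.5471, -0.0499, 0.2667]
ee_rot: [-2.082, 1.57, -0.269]
force: [0.4, -1.7, 5.6]
width: 0.0201
```

play_rows(
  steps=[
    {"gripper": 0,"tx": 0,"ty": 0,"tz": 0.08,"ax": 0,"ay": 0,"az": 0},
    {"gripper": 0,"tx": 0,"ty": 0,"tz": 0.08,"ax": 0,"ay": 0,"az": 0},
    {"gripper": 0,"tx": 0,"ty": 0,"tz": 0.08,"ax": 0,"ay": 0,"az": 0},
    {"gripper": 0,"tx": 0,"ty": 0,"tz": 0.08,"ax": 0,"ay": 0,"az": 0},
  ],
)

```text
t: 12.47
eef_pos: [0.5451, -0.0421, 0.2667]
ee_rot: [-2.061, 1.57, -0.248]
force: [0.6, -2.7, 4.9]
width: 0.0202
```

play_rows(
  steps=[
    {"gripper": 0,"tx": 0.002,"ty": 0,"tz": 0.08,"ax": 0,"ay": 0,"az": 0},
    {"gripper": 0,"tx": 0.002,"ty": 0,"tz": 0.08,"ax": 0,"ay": 0,"az": 0},
    {"gripper": 0,"tx": 0.002,"ty": 0,"tz": 0.08,"ax": 0,"ay": 0,"az": 0},
  ],
)

```text
t: 12.72
eef_pos: [0.5437, -0.0363, 0.2665]
ee_rot: [-2.078, 1.57, -0.264]
force: [-0.1, -2.3, 4.0]
width: 0.0199
```

play_rows(
  steps=[
    {"gripper": 0,"tx": 0.004,"ty": 0,"tz": 0.08,"ax": 0,"ay": 0,"az": 0},
    {"gripper": 0,"tx": 0.004,"ty": 0,"tz": 0.08,"ax": 0,"ay": 0,"az": 0},
    {"gripper": 0,"tx": 0.004,"ty": 0,"tz": 0.08,"ax": 0,"ay": 0,"az": 0},
  ],
)

```text
t: 12.97
eef_pos: [0.5423, -0.0305, 0.2664]
ee_rot: [-2.098, 1.57, -0.285]
force: [0.4, -2.9, 6.7]
width: 0.0199
```

play_rows(
  steps=[
    {"gripper": 0,"tx": 0.002,"ty": 0,"tz": 0.08,"ax": 0,"ay": 0,"az": 0},
    {"gripper": 0,"tx": 0.002,"ty": 0,"tz": 0.08,"ax": 0,"ay": 0,"az": 0},
    {"gripper": 0,"tx": 0.002,"ty": 0,"tz": 0.08,"ax": 0,"ay": 0,"az": 0},
  ],
)

```text
t: 13.22
eef_pos: [0.5409, -0.0247, 0.2662]
ee_rot: [-2.093, 1.57, -0.279]
force: [1.2, -2.9, 5.7]
width: 0.0199
```

play_rows(
  steps=[
    {"gripper": 0,"tx": 0.004,"ty": 0,"tz": 0.08,"ax": 0,"ay": 0,"az": 0},
    {"gripper": 0,"tx": 0.004,"ty": 0,"tz": 0.08,"ax": 0,"ay": 0,"az": 0},
    {"gripper": 0,"tx": 0.004,"ty": 0,"tz": 0.08,"ax": 0,"ay": 0,"az": 0},
  ],
)

```text
t: 13.47
eef_pos: [0.5395, -0.0189, 0.266]
ee_rot: [-2.11, 1.57, -0.296]
force: [-0.1, -1.5, 4.6]
width: 0.0196
```

play_rows(
  steps=[
    {"gripper": 0,"tx": 0.004,"ty": 0,"tz": 0.08,"ax": 0,"ay": 0,"az": 0},
    {"gripper": 0,"tx": 0.004,"ty": 0,"tz": 0.08,"ax": 0,"ay": 0,"az": 0},
    {"gripper": 0,"tx": 0.004,"ty": 0,"tz": 0.08,"ax": 0,"ay": 0,"az": 0},
  ],
)

```text
t: 13.72
eef_pos: [0.5379, -0.013, 0.2655]
ee_rot: [-1.925, 1.57, -0.112]
force: [0.0, -1.4, 4.9]
width: 0.02
```

play_rows(
  steps=[
    {"gripper": 0,"tx": 0.004,"ty": 0,"tz": 0.08,"ax": 0,"ay": 0,"az": 0},
    {"gripper": 0,"tx": 0.004,"ty": 0,"tz": 0.08,"ax": 0,"ay": 0,"az": 0},
    {"gripper": 0,"tx": 0.004,"ty": 0,"tz": 0.08,"ax": 0,"ay": 0,"az": 0},
  ],
)

```text
t: 13.97
eef_pos: [0.5364, -0.0071, 0.2651]
ee_rot: [-1.851, 1.571, -0.037]
force: [0.2, -1.5, 4.2]
width: 0.0203
```

Run:
```python
from h import *
im=optics.grab_frame('scene'); im=im[165:335,270:470,::-1]
cv2.imwrite('pics/scene4c.png',cv2.resize(im,None,fx=3.5,fy=3.5,interpolation=cv2.INTER_CUBIC))
im=optics.grab_frame('wrist'); cv2.imwrite('pics/w7.png',im[:,:,::-1]); print(telemetry.get_state()['force'])
```

```text
[-0.47099552  0.16774781  6.03531535]
```

View pics/scene4c.png

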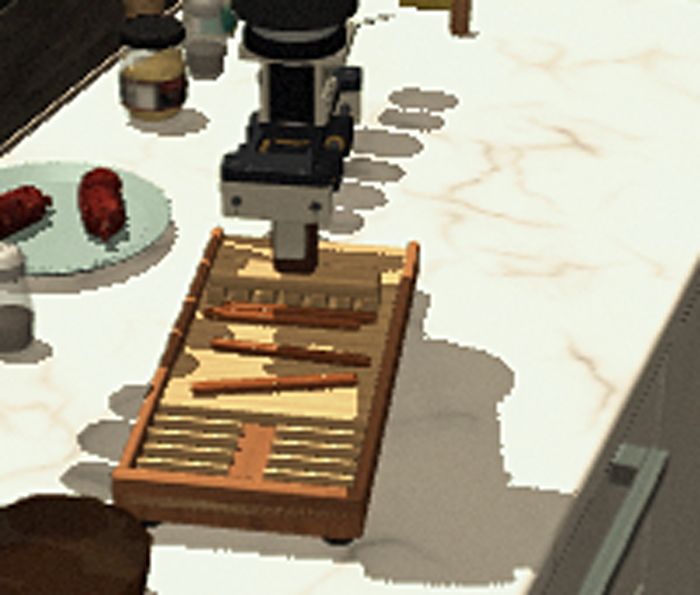

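View pics/w7.png

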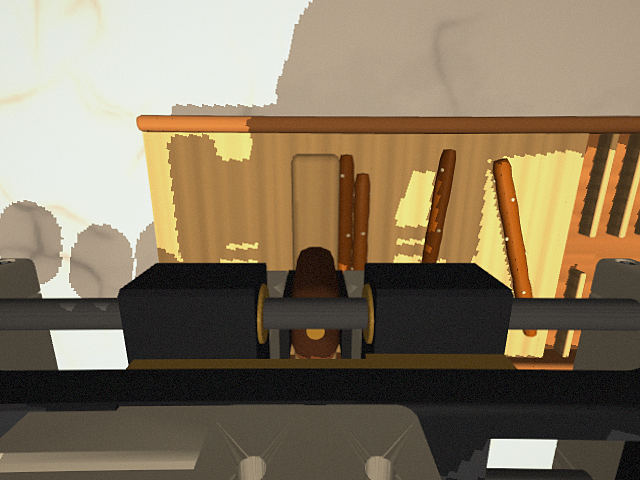

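play_rows(
  steps=[
    {"gripper": 0,"tx": 0.004,"ty": 0,"tz": 0.08,"ax": 0,"ay": 0,"az": 0},
    {"gripper": 0,"tx": 0.005,"ty": 0,"tz": 0.08,"ax": 0,"ay": 0,"az": 0},
    {"gripper": 0,"tx": 0.005,"ty": 0,"tz": 0.08,"ax": 0,"ay": 0,"az": 0},
  ],
)

```text
t: 14.32
eef_pos: [0.5349, -0.0014, 0.2646]
ee_rot: [-2.141, 1.571, -0.328]
force: [-0.3, -2.3, 5.8]
width: 0.0196
```

play_rows(
  steps=[
    {"gripper": 0,"tx": 0.005,"ty": 0,"tz": 0.08,"ax": 0,"ay": 0,"az": 0},
    {"gripper": 0,"tx": 0.005,"ty": 0,"tz": 0.08,"ax": 0,"ay": 0,"az": 0},
    {"gripper": 0,"tx": 0.005,"ty": 0,"tz": 0.08,"ax": 0,"ay": 0,"az": 0},
  ],
)

```text
t: 14.57
eef_pos: [0.5334, 0.0046, 0.2641]
ee_rot: [0.969, 1.571, 2.782]
force: [0.9, -1.5, 3.7]
width: 0.0199
```

play_rows(
  steps=[
    {"gripper": 0,"tx": 0.006,"ty": 0,"tz": 0.08,"ax": 0,"ay": 0,"az": 0},
    {"gripper": 0,"tx": 0.006,"ty": 0,"tz": 0.08,"ax": 0,"ay": 0,"az": 0},
    {"gripper": 0,"tx": 0.006,"ty": 0,"tz": 0.08,"ax": 0,"ay": 0,"az": 0},
  ],
)

```text
t: 14.82
eef_pos: [0.5319, 0.0104, 0.2636]
ee_rot: [1.127, 1.57, 2.94]
force: [-0.3, -1.0, 3.1]
width: 0.0199
```

play_rows(
  steps=[
    {"gripper": 0,"tx": 0.006,"ty": 0,"tz": 0.08,"ax": 0,"ay": 0,"az": 0},
    {"gripper": 0,"tx": 0.006,"ty": 0,"tz": 0.08,"ax": 0,"ay": 0,"az": 0},
    {"gripper": 0,"tx": 0.006,"ty": 0,"tz": 0.08,"ax": 0,"ay": 0,"az": 0},
  ],
)

```text
t: 15.07
eef_pos: [0.5304, 0.0162, 0.263]
ee_rot: [1.227, 1.57, 3.04]
force: [0.7, -0.3, 0.7]
width: 0.0197
```

play_rows(
  steps=[
    {"gripper": 0,"tx": 0.02,"ty": 0,"tz": 0.06,"ax": 0,"ay": 0,"az": 0},
    {"gripper": 0,"tx": 0.008,"ty": 0,"tz": 0.06,"ax": 0,"ay": 0,"az": 0},
    {"gripper": 0,"tx": 0.006,"ty": 0,"tz": 0.06,"ax": 0,"ay": 0,"az": 0},
  ],
)

```text
t: 15.32
eef_pos: [0.5296, 0.0205, 0.2626]
ee_rot: [-2.187, 1.57, -0.374]
force: [0.7, -1.1, 4.7]
width: 0.0198
```

play_rows(
  steps=[
    {"gripper": 0,"tx": 0.006,"ty": 0,"tz": 0.08,"ax": 0,"ay": 0,"az": 0},
    {"gripper": 0,"tx": 0.006,"ty": 0,"tz": 0.08,"ax": 0,"ay": 0,"az": 0},
  ],
)

```text
t: 15.48
eef_pos: [0.5287, 0.0244, 0.2623]
ee_rot: [-1.835, 1.57, -0.022]
force: [0.3, -1.3, 4.3]
width: 0.0199
```

play_rows(
  steps=[
    {"gripper": 0,"tx": 0.006,"ty": 0,"tz": 0.08,"ax": 0,"ay": 0,"az": 0},
    {"gripper": 0,"tx": 0.006,"ty": 0,"tz": 0.08,"ax": 0,"ay": 0,"az": 0},
    {"gripper": 0,"tx": 0.005,"ty": 0,"tz": 0.08,"ax": 0,"ay": 0,"az": 0},
  ],
)

```text
t: 15.73
eef_pos: [0.5272, 0.0302, 0.2618]
ee_rot: [-1.891, 1.571, -0.078]
force: [0.5, -3.2, 5.2]
width: 0.02
```

play_rows(
  steps=[
    {"gripper": 0,"tx": 0.005,"ty": 0,"tz": 0.08,"ax": 0,"ay": 0,"az": 0},
    {"gripper": 0,"tx": 0.004,"ty": 0,"tz": 0.08,"ax": 0,"ay": 0,"az": 0},
  ],
)

```text
t: 15.9
eef_pos: [0.5262, 0.0341, 0.2615]
ee_rot: [-2.009, 1.571, -0.196]
force: [1.5, -1.8, 5.2]
width: 0.0201
```

play_rows(
  steps=[
    {"gripper": 0,"tx": 0.003,"ty": 0,"tz": 0.08,"ax": 0,"ay": 0,"az": 0},
    {"gripper": 0,"tx": 0.003,"ty": 0,"tz": 0.08,"ax": 0,"ay": 0,"az": 0},
    {"gripper": 0,"tx": 0.002,"ty": 0,"tz": 0.08,"ax": 0,"ay": 0,"az": 0},
  ],
)

```text
t: 16.15
eef_pos: [0.5246, 0.04, 0.2611]
ee_rot: [1.524, 1.57, -2.946]
force: [-0.3, -1.3, 3.7]
width: 0.0198
```

play_rows(
  steps=[
    {"gripper": 0,"tx": 0.0,"ty": 0,"tz": 0.08,"ax": 0,"ay": 0,"az": 0},
    {"gripper": 0,"tx": 0.0,"ty": 0,"tz": 0.08,"ax": 0,"ay": 0,"az": 0},
  ],
)

```text
t: 16.32
eef_pos: [0.5236, 0.0438, 0.2611]
ee_rot: [1.339, 1.57, -3.132]
force: [0.2, -1.1, 2.6]
width: 0.0198
```

play_rows(
  steps=[
    {"gripper": 0,"tx": 0.008,"ty": 0,"tz": 0.08,"ax": 0,"ay": 0,"az": 0},
    {"gripper": 0,"tx": 0.0,"ty": 0,"tz": 0.08,"ax": 0,"ay": 0,"az": 0},
  ],
)

```text
t: 16.48
eef_pos: [0.5228, 0.0477, 0.261]
ee_rot: [2.104, 1.571, -2.366]
force: [1.2, -1.1, 2.9]
width: 0.0192
```

play_rows(
  steps=[
    {"gripper": 0,"tx": 0.0,"ty": 0,"tz": 0.08,"ax": 0,"ay": 0,"az": 0},
    {"gripper": 0,"tx": 0.0,"ty": 0,"tz": 0.08,"ax": 0,"ay": 0,"az": 0},
  ],
)

```text
t: 16.65
eef_pos: [0.5219, 0.0516, 0.2612]
ee_rot: [-2.103, 1.571, -0.29]
force: [0.1, -2.4, 4.7]
width: 0.0199
```

play_rows(
  steps=[
    {"gripper": 0,"tx": -0.002,"ty": 0,"tz": 0.08,"ax": 0,"ay": 0,"az": 0},
    {"gripper": 0,"tx": -0.003,"ty": 0,"tz": 0.08,"ax": 0,"ay": 0,"az": 0},
  ],
)

```text
t: 16.82
eef_pos: [0.5209, 0.0554, 0.2614]
ee_rot: [-2.523, 1.571, -0.71]
force: [0.7, -3.2, 5.0]
width: 0.0198
```

play_rows(
  steps=[
    {"gripper": 0,"tx": -0.004,"ty": 0,"tz": 0.08,"ax": 0,"ay": 0,"az": 0},
    {"gripper": 0,"tx": -0.004,"ty": 0,"tz": 0.08,"ax": 0,"ay": 0,"az": 0},
  ],
)

```text
t: 16.98
eef_pos: [0.5201, 0.0593, 0.2617]
ee_rot: [-2.153, 1.57, -0.34]
force: [0.5, -3.2, 5.4]
width: 0.0202
```

Run:
```python
from h import *
im=optics.grab_frame('wrist'); cv2.imwrite('pics/w8.png',im[:,:,::-1]); print(telemetry.get_state()['force'])
```

```text
[ 0.28305626 -3.05668883  6.65903377]
```

View pics/w8.png

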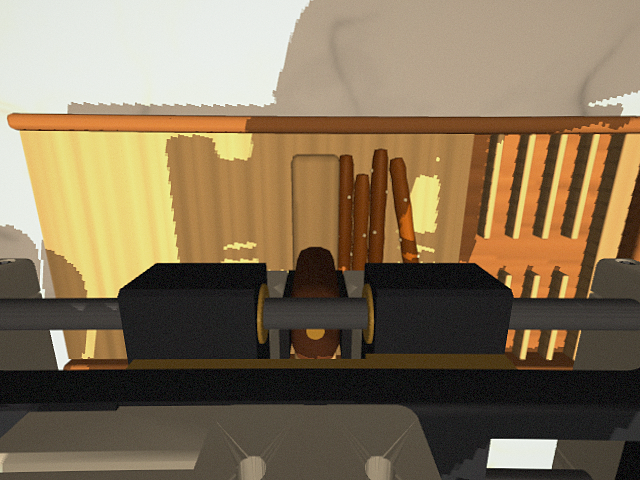

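play_rows(
  steps=[
    {"gripper": 0,"tx": -0.009,"ty": 0,"tz": 0.08,"ax": 0,"ay": 0,"az": 0},
    {"gripper": 0,"tx": -0.006,"ty": 0,"tz": 0.08,"ax": 0,"ay": 0,"az": 0},
  ],
)

```text
t: 17.2
eef_pos: [0.519, 0.0632, 0.2619]
ee_rot: [-2.122, 1.571, -0.309]
force: [0.3, -2.8, 4.0]
width: 0.0198
```

play_rows(
  steps=[
    {"gripper": 0,"tx": -0.007,"ty": 0,"tz": 0.08,"ax": 0,"ay": 0,"az": 0},
    {"gripper": 0,"tx": -0.007,"ty": 0,"tz": 0.08,"ax": 0,"ay": 0,"az": 0},
  ],
)

```text
t: 17.37
eef_pos: [0.518, 0.0671, 0.2623]
ee_rot: [-2.031, 1.571, -0.218]
force: [0.8, -2.4, 4.7]
width: 0.0199
```

play_rows(
  steps=[
    {"gripper": 0,"tx": -0.007,"ty": 0,"tz": 0.08,"ax": 0,"ay": 0,"az": 0},
    {"gripper": 0,"tx": -0.007,"ty": 0,"tz": 0.08,"ax": 0,"ay": 0,"az": 0},
  ],
)

```text
t: 17.53
eef_pos: [0.517, 0.071, 0.2626]
ee_rot: [-2.306, 1.571, -0.493]
force: [1.4, -2.8, 5.4]
width: 0.0198
```

play_rows(
  steps=[
    {"gripper": 0,"tx": -0.008,"ty": 0,"tz": 0.08,"ax": 0,"ay": 0,"az": 0},
    {"gripper": 0,"tx": -0.007,"ty": 0,"tz": 0.08,"ax": 0,"ay": 0,"az": 0},
    {"gripper": 0,"tx": -0.007,"ty": 0,"tz": 0.08,"ax": 0,"ay": 0,"az": 0},
  ],
)

```text
t: 17.78
eef_pos: [0.5156, 0.0768, 0.2631]
ee_rot: [-2.857, 1.571, -1.044]
force: [0.8, -4.2, 5.6]
width: 0.0197
```

play_rows(
  steps=[
    {"gripper": 0,"tx": -0.007,"ty": 0,"tz": 0.08,"ax": 0,"ay": 0,"az": 0},
    {"gripper": 0,"tx": -0.007,"ty": 0,"tz": 0.08,"ax": 0,"ay": 0,"az": 0},
    {"gripper": 0,"tx": -0.007,"ty": 0,"tz": 0.08,"ax": 0,"ay": 0,"az": 0},
  ],
)

```text
t: 18.03
eef_pos: [0.5142, 0.0826, 0.2637]
ee_rot: [-2.758, 1.571, -0.945]
force: [1.3, -4.2, 5.9]
width: 0.0201
```

play_rows(
  steps=[
    {"gripper": 0,"tx": -0.012,"ty": 0,"tz": 0.08,"ax": 0,"ay": 0,"az": 0},
    {"gripper": 0,"tx": -0.007,"ty": 0,"tz": 0.08,"ax": 0,"ay": 0,"az": 0},
    {"gripper": 0,"tx": -0.007,"ty": 0,"tz": 0.08,"ax": 0,"ay": 0,"az": 0},
  ],
)

```text
t: 18.28
eef_pos: [0.5127, 0.0885, 0.2642]
ee_rot: [2.12, 1.571, -2.35]
force: [1.7, -3.0, 4.9]
width: 0.0199
```

play_rows(
  steps=[
    {"gripper": 0,"tx": -0.007,"ty": 0,"tz": 0.08,"ax": 0,"ay": 0,"az": 0},
    {"gripper": 0,"tx": -0.006,"ty": 0,"tz": 0.08,"ax": 0,"ay": 0,"az": 0},
    {"gripper": 0,"tx": -0.006,"ty": 0,"tz": 0.08,"ax": 0,"ay": 0,"az": 0},
  ],
)

```text
t: 18.53
eef_pos: [0.5112, 0.0943, 0.2647]
ee_rot: [2.23, 1.571, -2.24]
force: [0.6, -3.1, 5.9]
width: 0.0197
```

play_rows(
  steps=[
    {"gripper": 0,"tx": -0.01,"ty": 0,"tz": 0.08,"ax": 0,"ay": 0,"az": 0},
    {"gripper": 0,"tx": -0.006,"ty": 0,"tz": 0.08,"ax": 0,"ay": 0,"az": 0},
    {"gripper": 0,"tx": -0.006,"ty": 0,"tz": 0.08,"ax": 0,"ay": 0,"az": 0},
  ],
)

```text
t: 18.78
eef_pos: [0.5098, 0.1002, 0.2652]
ee_rot: [1.461, 1.571, -3.009]
force: [0.6, -2.8, 4.2]
width: 0.0202
```

play_rows(
  steps=[
    {"gripper": 0,"tx": -0.006,"ty": 0,"tz": 0.08,"ax": 0,"ay": 0,"az": 0},
    {"gripper": 0,"tx": -0.005,"ty": 0,"tz": 0.08,"ax": 0,"ay": 0,"az": 0},
    {"gripper": 0,"tx": -0.005,"ty": 0,"tz": 0.08,"ax": 0,"ay": 0,"az": 0},
  ],
)

```text
t: 19.03
eef_pos: [0.5084, 0.106, 0.2656]
ee_rot: [1.361, 1.571, -3.109]
force: [0.2, -1.7, 4.5]
width: 0.0202
```

Run:
```python
from h import *
im=optics.grab_frame('wrist'); cv2.imwrite('pics/w9.png',im[:,:,::-1]); print(telemetry.get_state()['force'])
```

```text
[ 0.05842155 -1.65390976  5.52817605]
```

View pics/w9.png

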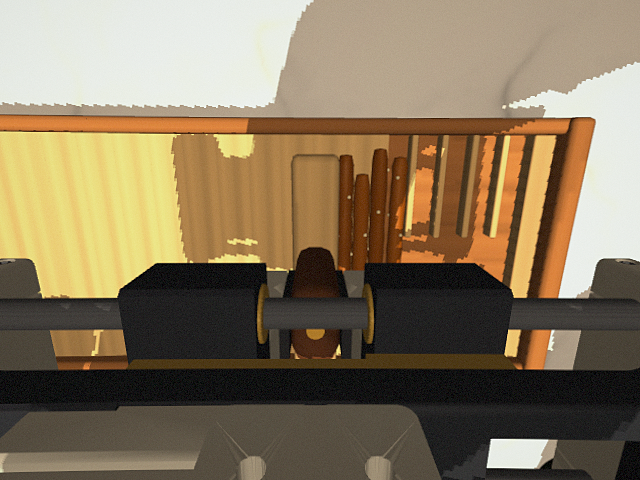

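play_rows(
  steps=[
    {"gripper": 0,"tx": -0.007,"ty": 0,"tz": 0.07,"ax": 0,"ay": 0,"az": 0},
    {"gripper": 0,"tx": -0.004,"ty": 0,"tz": 0.07,"ax": 0,"ay": 0,"az": 0},
    {"gripper": 0,"tx": -0.004,"ty": 0,"tz": 0.07,"ax": 0,"ay": 0,"az": 0},
  ],
)

```text
t: 19.33
eef_pos: [0.5071, 0.111, 0.266]
ee_rot: [2.35, 1.571, -2.12]
force: [0.8, -3.5, 5.1]
width: 0.0198
```

play_rows(
  steps=[
    {"gripper": 0,"tx": -0.004,"ty": 0,"tz": 0.07,"ax": 0,"ay": 0,"az": 0},
    {"gripper": 0,"tx": -0.003,"ty": 0,"tz": 0.07,"ax": 0,"ay": 0,"az": 0},
    {"gripper": 0,"tx": -0.003,"ty": 0,"tz": 0.07,"ax": 0,"ay": 0,"az": 0},
  ],
)

```text
t: 19.58
eef_pos: [0.5058, 0.1162, 0.2662]
ee_rot: [0.806, 1.571, 2.619]
force: [0.6, -3.6, 4.1]
width: 0.0198
```

Run:
```python
from h import *
im=optics.grab_frame('wrist'); cv2.imwrite('pics/w10.png',im[:,:,::-1]); print(telemetry.get_state()['force'])
```

```text
[ 0.75379962 -1.84258378  3.2475771 ]
```

View pics/w10.png

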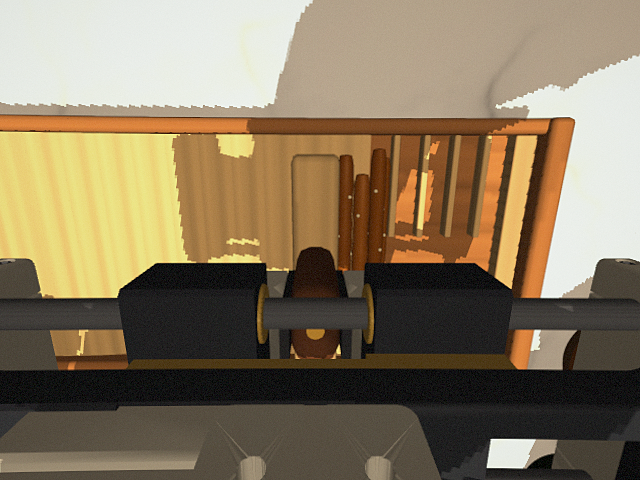

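play_rows(
  steps=[
    {"gripper": 0,"tx": -0.002,"ty": 0,"tz": 0.07,"ax": 0,"ay": 0,"az": 0},
    {"gripper": 0,"tx": -0.002,"ty": 0,"tz": 0.07,"ax": 0,"ay": 0,"az": 0},
    {"gripper": 0,"tx": -0.002,"ty": 0,"tz": 0.07,"ax": 0,"ay": 0,"az": 0},
  ],
)

```text
t: 19.88
eef_pos: [0.5046, 0.1212, 0.2663]
ee_rot: [1.615, 1.571, -2.855]
force: [1.1, -1.4, 3.1]
width: 0.0199
```

play_rows(
  steps=[
    {"gripper": 0,"tx": -0.001,"ty": 0,"tz": 0.07,"ax": 0,"ay": 0,"az": 0},
    {"gripper": 0,"tx": -0.001,"ty": 0,"tz": 0.07,"ax": 0,"ay": 0,"az": 0},
    {"gripper": 0,"tx": -0.001,"ty": 0,"tz": 0.07,"ax": 0,"ay": 0,"az": 0},
  ],
)

```text
t: 20.13
eef_pos: [0.5034, 0.1264, 0.2665]
ee_rot: [-2.874, 1.571, -1.061]
force: [0.8, -1.6, 4.1]
width: 0.0199
```

play_rows(
  steps=[
    {"gripper": 0,"tx": 0,"ty": 0,"tz": 0.07,"ax": 0,"ay": 0,"az": 0},
    {"gripper": 0,"tx": 0,"ty": 0,"tz": 0.07,"ax": 0,"ay": 0,"az": 0},
    {"gripper": 0,"tx": 0,"ty": 0,"tz": 0.07,"ax": 0,"ay": 0,"az": 0},
  ],
)

```text
t: 20.38
eef_pos: [0.5022, 0.1315, 0.2666]
ee_rot: [-1.752, 1.571, 0.061]
force: [0.7, -1.7, 4.4]
width: 0.0202
```

Run:
```python
from h import *
im=optics.grab_frame('wrist'); cv2.imwrite('pics/w11.png',im[:,:,::-1]); print(telemetry.get_state()['force'])
```

```text
[ 0.19059215 -1.65534106  5.08963426]
```

View pics/w11.png

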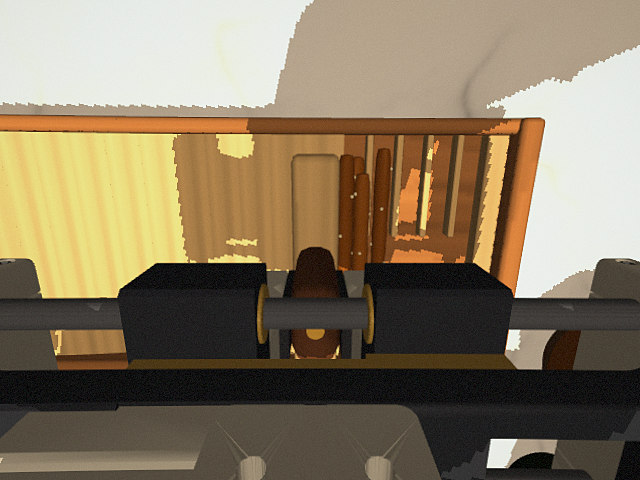

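play_rows(
  steps=[
    {"gripper": 0,"tx": -0.006,"ty": 0,"tz": 0.07,"ax": 0,"ay": 0,"az": 0},
    {"gripper": 0,"tx": 0,"ty": 0,"tz": 0.07,"ax": 0,"ay": 0,"az": 0},
    {"gripper": 0,"tx": 0,"ty": 0,"tz": 0.07,"ax": 0,"ay": 0,"az": 0},
    {"gripper": 0,"tx": 0,"ty": 0,"tz": 0.07,"ax": 0,"ay": 0,"az": 0},
  ],
)

```text
t: 20.77
eef_pos: [0.5004, 0.1382, 0.2667]
ee_rot: [-2.628, 1.571, -0.815]
force: [1.1, -2.0, 4.1]
width: 0.0197
```

play_rows(
  steps=[
    {"gripper": 0,"tx": 0,"ty": 0,"tz": 0.07,"ax": 0,"ay": 0,"az": 0},
    {"gripper": 0,"tx": 0,"ty": 0,"tz": 0.07,"ax": 0,"ay": 0,"az": 0},
    {"gripper": 0,"tx": 0,"ty": 0,"tz": 0.07,"ax": 0,"ay": 0,"az": 0},
  ],
)

```text
t: 21.02
eef_pos: [0.4992, 0.1433, 0.2667]
ee_rot: [-3.118, 1.571, -1.305]
force: [1.2, -2.7, 4.0]
width: 0.0201
```

Run:
```python
from h import *
im=optics.grab_frame('wrist'); cv2.imwrite('pics/w12.png',im[:,:,::-1]); print(telemetry.get_state()['force'])
```

```text
[ 0.0084186  -0.20752217  4.9378376 ]
```

View pics/w12.png

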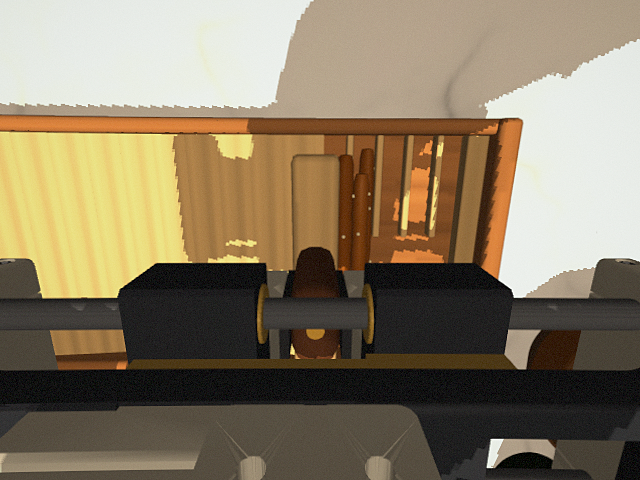

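play_rows(
  steps=[
    {"gripper": 0,"tx": 0,"ty": 0,"tz": 0.07,"ax": 0,"ay": 0,"az": 0},
    {"gripper": 0,"tx": 0,"ty": 0,"tz": 0.07,"ax": 0,"ay": 0,"az": 0},
    {"gripper": 0,"tx": 0,"ty": 0,"tz": 0.07,"ax": 0,"ay": 0,"az": 0},
    {"gripper": 0,"tx": 0,"ty": 0,"tz": 0.07,"ax": 0,"ay": 0,"az": 0},
  ],
)

```text
t: 21.4
eef_pos: [0.4975, 0.1501, 0.2666]
ee_rot: [2.64, 1.571, -1.831]
force: [0.4, -2.4, 4.9]
width: 0.0199
```

play_rows(
  steps=[
    {"gripper": 0,"tx": 0,"ty": 0,"tz": 0.07,"ax": 0,"ay": 0,"az": 0},
    {"gripper": 0,"tx": 0,"ty": 0,"tz": 0.07,"ax": 0,"ay": 0,"az": 0},
    {"gripper": 0,"tx": 0,"ty": 0,"tz": 0.07,"ax": 0,"ay": 0,"az": 0},
    {"gripper": 0,"tx": 0,"ty": 0,"tz": 0.07,"ax": 0,"ay": 0,"az": 0},
  ],
)

```text
t: 21.73
eef_pos: [0.4958, 0.1569, 0.2667]
ee_rot: [-3.118, 1.571, -1.305]
force: [0.6, -2.3, 5.0]
width: 0.0197
```

Run:
```python
from h import *
im=optics.grab_frame('wrist'); cv2.imwrite('pics/w13.png',im[:,:,::-1]); print(telemetry.get_state()['force'])
```

```text
[-1.22282265 -0.38837955  5.11848313]
```

View pics/w13.png

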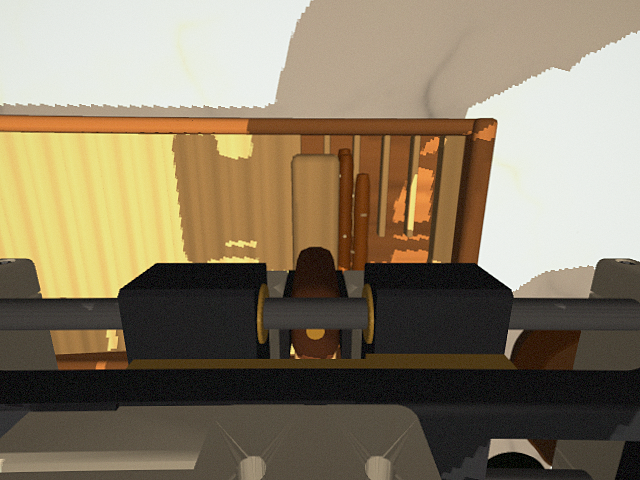

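play_rows(
  steps=[
    {"gripper": 0,"tx": -0.004,"ty": 0,"tz": 0.07,"ax": 0,"ay": 0,"az": 0},
    {"gripper": 0,"tx": 0,"ty": 0,"tz": 0.07,"ax": 0,"ay": 0,"az": 0},
    {"gripper": 0,"tx": 0,"ty": 0,"tz": 0.07,"ax": 0,"ay": 0,"az": 0},
    {"gripper": 0,"tx": 0,"ty": 0,"tz": 0.07,"ax": 0,"ay": 0,"az": 0},
  ],
)

```text
t: 22.12
eef_pos: [0.4941, 0.1637, 0.2667]
ee_rot: [1.434, 1.571, -3.036]
force: [0.6, -1.8, 2.7]
width: 0.0197
```

play_rows(
  steps=[
    {"gripper": 0,"tx": 0,"ty": 0,"tz": 0.07,"ax": 0,"ay": 0,"az": 0},
    {"gripper": 0,"tx": 0,"ty": 0,"tz": 0.07,"ax": 0,"ay": 0,"az": 0},
    {"gripper": 0,"tx": 0,"ty": 0,"tz": 0.07,"ax": 0,"ay": 0,"az": 0},
  ],
)

```text
t: 22.37
eef_pos: [0.4928, 0.1688, 0.2667]
ee_rot: [1.364, 1.571, -3.106]
force: [0.6, -1.0, 3.3]
width: 0.0199
```

Run:
```python
from h import *
im=optics.grab_frame('wrist'); cv2.imwrite('pics/w14.png',im[:,:,::-1]); print(telemetry.get_state()['force'])
```

```text
[ 0.32300464 -1.11852514  3.47340678]
```

View pics/w14.png

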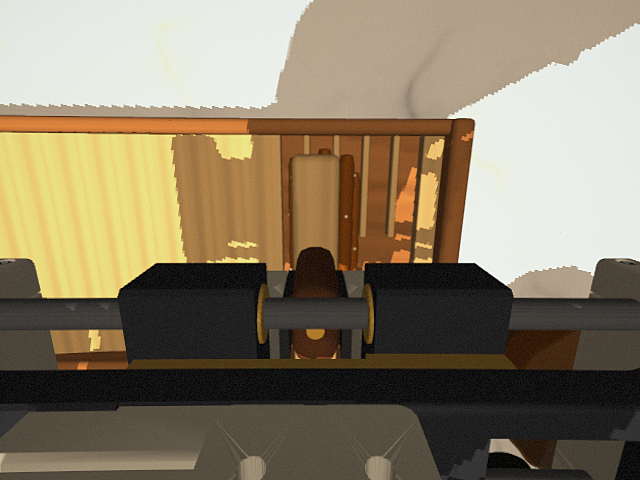

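play_rows(
  steps=[
    {"gripper": 0,"tx": 0,"ty": 0,"tz": 0.07,"ax": 0,"ay": 0,"az": 0},
    {"gripper": 0,"tx": 0,"ty": 0,"tz": 0.07,"ax": 0,"ay": 0,"az": 0},
    {"gripper": 0,"tx": 0,"ty": 0,"tz": 0.07,"ax": 0,"ay": 0,"az": 0},
    {"gripper": 0,"tx": 0,"ty": 0,"tz": 0.07,"ax": 0,"ay": 0,"az": 0},
    {"gripper": 0,"tx": 0,"ty": 0,"tz": 0.07,"ax": 0,"ay": 0,"az": 0},
  ],
)

```text
t: 22.83
eef_pos: [0.4907, 0.1773, 0.2667]
ee_rot: [1.611, 1.571, -2.859]
force: [0.6, -0.8, 2.2]
width: 0.0201
```

play_rows(
  steps=[
    {"gripper": 0,"tx": 0,"ty": 0,"tz": 0.07,"ax": 0,"ay": 0,"az": 0},
    {"gripper": 0,"tx": 0,"ty": 0,"tz": 0.07,"ax": 0,"ay": 0,"az": 0},
    {"gripper": 0,"tx": 0,"ty": 0,"tz": 0.07,"ax": 0,"ay": 0,"az": 0},
    {"gripper": 0,"tx": 0,"ty": 0,"tz": 0.07,"ax": 0,"ay": 0,"az": 0},
  ],
)

```text
t: 23.17
eef_pos: [0.489, 0.1841, 0.2667]
ee_rot: [1.415, 1.571, -3.055]
force: [-0.4, -1.3, 1.6]
width: 0.0195
```

Run:
```python
from h import *
im=optics.grab_frame('wrist'); cv2.imwrite('pics/w15.png',im[:,:,::-1]); print(telemetry.get_state()['force'])
```

```text
[-1.06056993  0.2159451   2.33290531]
```

View pics/w15.png

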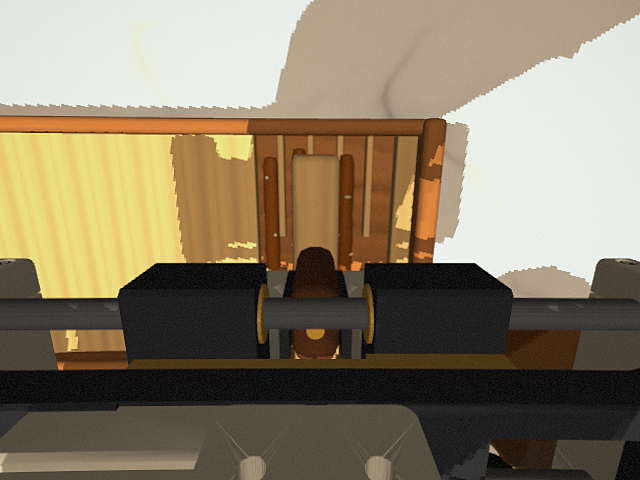

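play_rows(
  steps=[
    {"gripper": 0,"tx": 0.004,"ty": 0,"tz": 0.07,"ax": 0,"ay": 0,"az": 0},
    {"gripper": 0,"tx": 0,"ty": 0,"tz": 0.07,"ax": 0,"ay": 0,"az": 0},
    {"gripper": 0,"tx": 0,"ty": 0,"tz": 0.07,"ax": 0,"ay": 0,"az": 0},
    {"gripper": 0,"tx": 0,"ty": 0,"tz": 0.07,"ax": 0,"ay": 0,"az": 0},
  ],
)

```text
t: 23.55
eef_pos: [0.4874, 0.1909, 0.2667]
ee_rot: [-1.161, 1.571, 0.652]
force: [0.0, -0.9, 2.1]
width: 0.0203
```

play_rows(
  steps=[
    {"gripper": 0,"tx": 0,"ty": 0,"tz": 0.07,"ax": 0,"ay": 0,"az": 0},
    {"gripper": 0,"tx": 0,"ty": 0,"tz": 0.07,"ax": 0,"ay": 0,"az": 0},
    {"gripper": 0,"tx": 0,"ty": 0,"tz": 0.07,"ax": 0,"ay": 0,"az": 0},
    {"gripper": 0,"tx": 0,"ty": 0,"tz": 0.05,"ax": 0,"ay": 0,"az": 0},
  ],
)

```text
t: 23.88
eef_pos: [0.4858, 0.1972, 0.2667]
ee_rot: [-1.394, 1.571, 0.419]
force: [0.5, -2.0, 3.1]
width: 0.0199
```

Run:
```python
from h import *
im=optics.grab_frame('wrist'); cv2.imwrite('pics/w16.png',im[:,:,::-1]); print(telemetry.get_state()['force'])
im=optics.grab_frame('scene'); im=im[215:335,290:410,::-1]
cv2.imwrite('pics/scene5c.png',cv2.resize(im,None,fx=5,fy=5,interpolation=cv2.INTER_CUBIC))
```

```text
[ 0.21212258 -0.08947329  2.85920041]
```

View pics/w16.png

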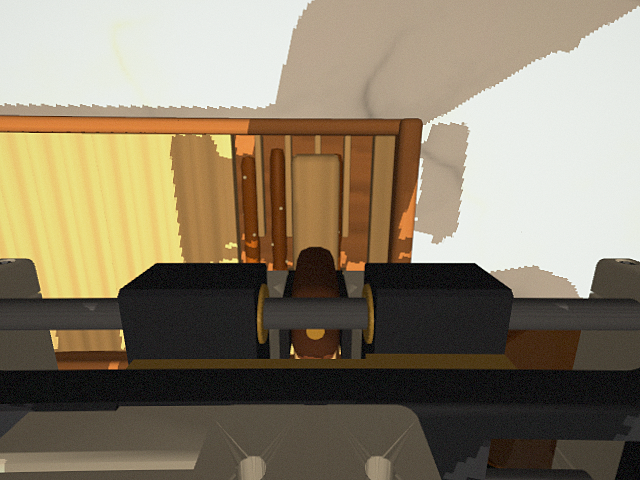

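View pics/scene5c.png

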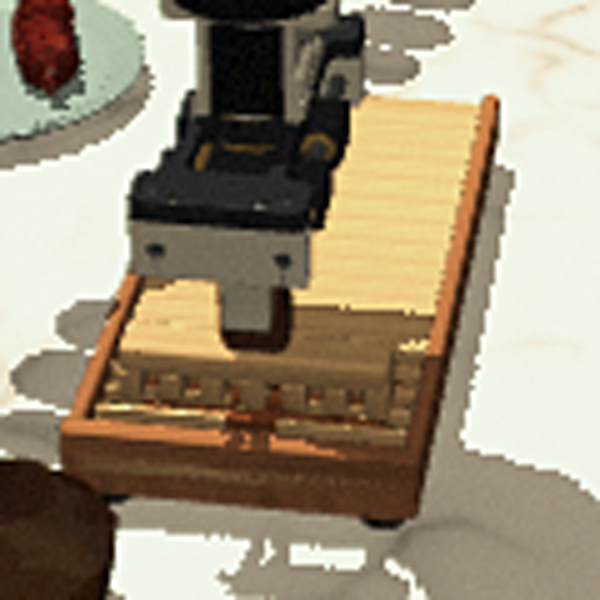

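play_rows(
  steps=[
    {"gripper": 0,"tx": -0.1,"ty": 0,"tz": 0,"ax": 0,"ay": 0,"az": 0},
    {"gripper": 0,"tx": -0.3,"ty": 0,"tz": 0,"ax": 0,"ay": 0,"az": 0},
    {"gripper": 0,"tx": -0.5,"ty": 0,"tz": 0,"ax": 0,"ay": 0,"az": 0},
    {"gripper": 0,"tx": -0.7,"ty": 0,"tz": 0,"ax": 0,"ay": 0,"az": 0},
    {"gripper": 0,"tx": -0.7,"ty": 0,"tz": 0,"ax": 0,"ay": 0,"az": 0},
    {"gripper": 0,"tx": -0.5,"ty": 0,"tz": 0,"ax": 0,"ay": 0,"az": 0},
    {"gripper": 0,"tx": 0,"ty": 0,"tz": 0,"ax": 0,"ay": 0,"az": 0},
    {"gripper": 0,"tx": 0,"ty": 0,"tz": 0,"ax": 0,"ay": 0,"az": 0},
  ],
)

```text
t: 24.65
eef_pos: [0.4858, 0.197, 0.3372]
ee_rot: [-0.823, 1.569, 0.99]
force: [-0.8, -0.0, -2.9]
width: 0.0198
```

Run:
```python
from h import *
im=optics.grab_frame('wrist'); cv2.imwrite('pics/w17.png',im[:,:,::-1])
im=optics.grab_frame('scene'); im=im[215:335,290:410,::-1]
cv2.imwrite('pics/scene6c.png',cv2.resize(im,None,fx=5,fy=5,interpolation=cv2.INTER_CUBIC))
plan([.478,-.345,.335],103.87)
```

```text
shift units total [  0.04   5.48 -20.97] turn units total [-0.   -0.   -0.01]
```

View pics/w17.png

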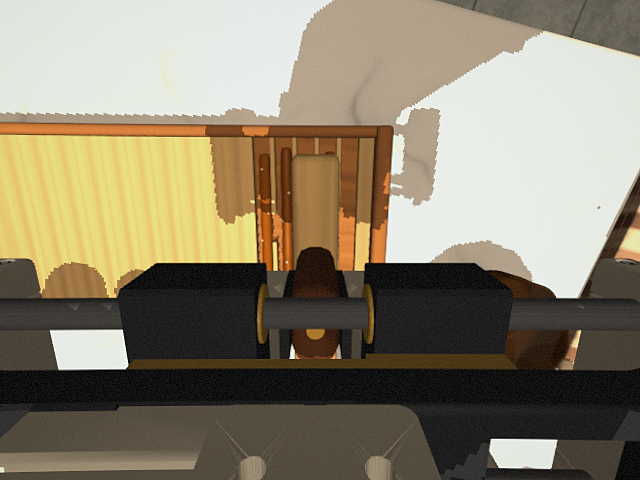

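View pics/scene6c.png

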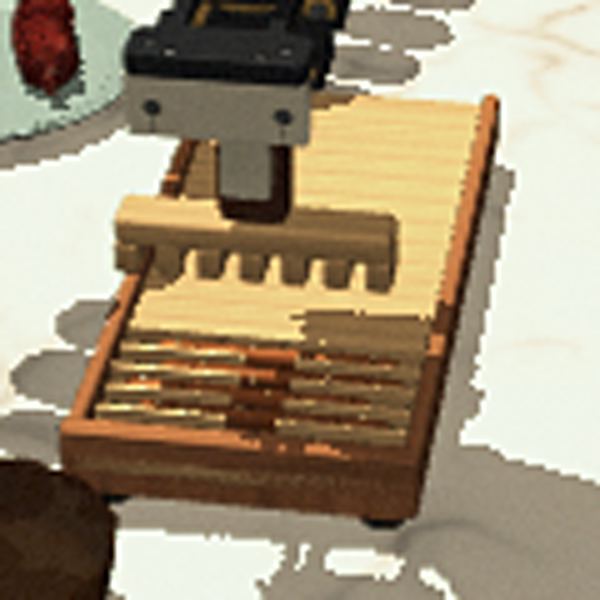

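play_rows(
  steps=[
    {"gripper": 0,"tx": 0,"ty": 0.1,"tz": -0.4,"ax": 0,"ay": 0,"az": 0},
    {"gripper": 0,"tx": 0,"ty": 0.2,"tz": -0.7,"ax": 0,"ay": 0,"az": 0},
    {"gripper": 0,"tx": 0,"ty": 0.2,"tz": -0.8,"ax": 0,"ay": 0,"az": 0},
    {"gripper": 0,"tx": 0,"ty": 0.2,"tz": -0.8,"ax": 0,"ay": 0,"az": 0},
    {"gripper": 0,"tx": 0,"ty": 0.2,"tz": -0.8,"ax": 0,"ay": 0,"az": 0},
    {"gripper": 0,"tx": 0,"ty": 0.2,"tz": -0.8,"ax": 0,"ay": 0,"az": 0},
    {"gripper": 0,"tx": 0,"ty": 0.2,"tz": -0.8,"ax": 0,"ay": 0,"az": 0},
    {"gripper": 0,"tx": 0,"ty": 0.2,"tz": -0.8,"ax": 0,"ay": 0,"az": 0},
    {"gripper": 0,"tx": 0,"ty": 0.2,"tz": -0.8,"ax": 0,"ay": 0,"az": 0},
    {"gripper": 0,"tx": 0,"ty": 0.2,"tz": -0.8,"ax": 0,"ay": 0,"az": 0},
    {"gripper": 0,"tx": 0,"ty": 0.2,"tz": -0.8,"ax": 0,"ay": 0,"az": 0},
    {"gripper": 0,"tx": 0,"ty": 0.2,"tz": -0.8,"ax": 0,"ay": 0,"az": 0},
    {"gripper": 0,"tx": 0,"ty": 0.2,"tz": -0.8,"ax": 0,"ay": 0,"az": 0},
    {"gripper": 0,"tx": 0,"ty": 0.2,"tz": -0.8,"ax": 0,"ay": 0,"az": 0},
  ],
)

```text
t: 25.92
eef_pos: [0.4838, -0.0803, 0.3358]
ee_rot: [1.451, 1.569, -3.019]
force: [0.5, 0.3, -1.2]
width: 0.0201
```

play_rows(
  steps=[
    {"gripper": 0,"tx": 0,"ty": 0.2,"tz": -0.8,"ax": 0,"ay": 0,"az": 0},
    {"gripper": 0,"tx": 0,"ty": 0.2,"tz": -0.8,"ax": 0,"ay": 0,"az": 0},
    {"gripper": 0,"tx": 0,"ty": 0.2,"tz": -0.8,"ax": 0,"ay": 0,"az": 0},
    {"gripper": 0,"tx": 0,"ty": 0.2,"tz": -0.8,"ax": 0,"ay": 0,"az": 0},
    {"gripper": 0,"tx": 0,"ty": 0.2,"tz": -0.8,"ax": 0,"ay": 0,"az": 0},
    {"gripper": 0,"tx": 0,"ty": 0.2,"tz": -0.8,"ax": 0,"ay": 0,"az": 0},
    {"gripper": 0,"tx": 0,"ty": 0.2,"tz": -0.8,"ax": 0,"ay": 0,"az": 0},
    {"gripper": 0,"tx": 0,"ty": 0.2,"tz": -0.8,"ax": 0,"ay": 0,"az": 0},
    {"gripper": 0,"tx": 0,"ty": 0.2,"tz": -0.8,"ax": 0,"ay": 0,"az": 0},
    {"gripper": 0,"tx": 0,"ty": 0.2,"tz": -0.8,"ax": 0,"ay": 0,"az": 0},
    {"gripper": 0,"tx": 0,"ty": 0.2,"tz": -0.8,"ax": 0,"ay": 0,"az": 0},
    {"gripper": 0,"tx": 0,"ty": 0.2,"tz": -0.6,"ax": 0,"ay": 0,"az": 0},
    {"gripper": 0,"tx": 0,"ty": 0.2,"tz": -0.4,"ax": 0,"ay": 0,"az": 0},
    {"gripper": 0,"tx": 0,"ty": 0.2,"tz": -0.2,"ax": 0,"ay": 0,"az": 0},
    {"gripper": 0,"tx": 0,"ty": 0,"tz": 0,"ax": 0,"ay": 0,"az": 0},
    {"gripper": 0,"tx": 0,"ty": 0,"tz": 0,"ax": 0,"ay": 0,"az": 0},
  ],
)

```text
t: 27.25
eef_pos: [0.476, -0.3382, 0.3363]
ee_rot: [0.734, 1.57, 2.546]
force: [-0.4, 0.4, -1.3]
width: 0.0198
```

Run:
```python
from h import *
s=telemetry.get_state(); plan([.478,-.345,.2249],103.87); print(s['eef_pos'],s['t'])
for n in ('top','scene'):
    im=optics.grab_frame(n); cv2.imwrite(f'pics/{n}7.png',im[:,:,::-1])
im=cv2.imread('pics/top7.png')[200:345,210:400]
cv2.imwrite('pics/top7c.png',cv2.resize(im,None,fx=4,fy=4,interpolation=cv2.INTER_CUBIC))
```

```text
shift units total [ 4.45 -0.01 -0.29] turn units total [-0.    0.01 -0.01]
[ 0.47603369 -0.33819881  0.33626407] 27.25
```

View pics/top7c.png

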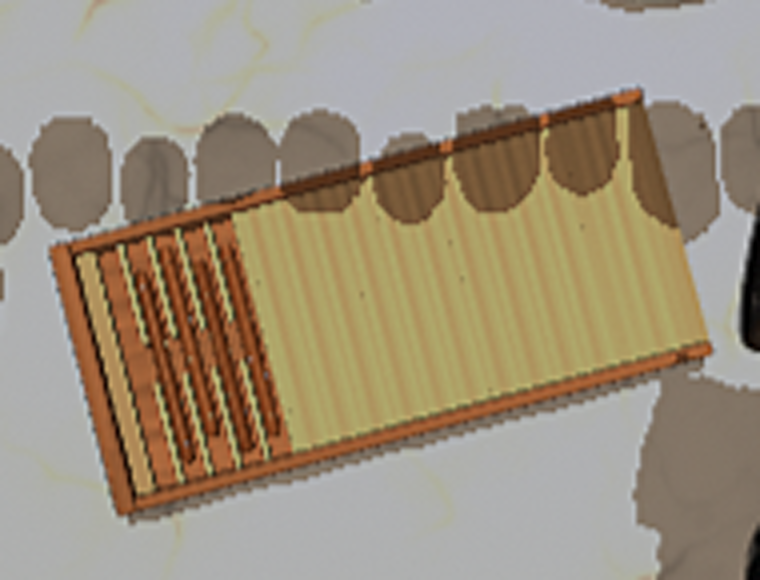

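View pics/scene7.png

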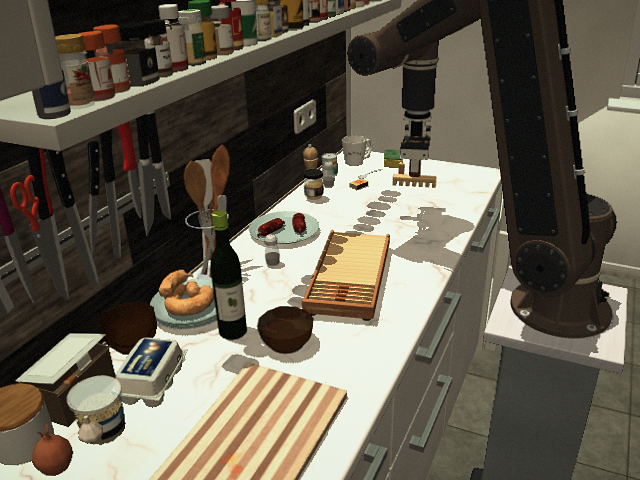

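play_rows(
  steps=[
    {"gripper": 0,"tx": 0.3,"ty": 0,"tz": 0,"ax": 0,"ay": 0,"az": 0},
    {"gripper": 0,"tx": 0.6,"ty": 0,"tz": 0,"ax": 0,"ay": 0,"az": 0},
    {"gripper": 0,"tx": 0.7,"ty": 0,"tz": 0,"ax": 0,"ay": 0,"az": 0},
    {"gripper": 0,"tx": 0.7,"ty": 0,"tz": 0,"ax": 0,"ay": 0,"az": 0},
    {"gripper": 0,"tx": 0.7,"ty": 0,"tz": 0,"ax": 0,"ay": 0,"az": 0},
    {"gripper": 0,"tx": 0.5,"ty": 0,"tz": 0,"ax": 0,"ay": 0,"az": 0},
    {"gripper": 0,"tx": 0.3,"ty": 0,"tz": 0,"ax": 0,"ay": 0,"az": 0},
    {"gripper": 0,"tx": 0.2,"ty": 0,"tz": 0,"ax": 0,"ay": 0,"az": 0},
    {"gripper": 0,"tx": 0.1,"ty": 0,"tz": 0,"ax": 0,"ay": 0,"az": 0},
    {"gripper": 0,"tx": 0.1,"ty": 0,"tz": 0,"ax": 0,"ay": 0,"az": 0},
    {"gripper": 0,"tx": 0.1,"ty": 0,"tz": 0,"ax": 0,"ay": 0,"az": 0},
    {"gripper": 0,"tx": 0,"ty": 0,"tz": 0,"ax": 0,"ay": 0,"az": 0},
    {"gripper": 0,"tx": 0,"ty": 0,"tz": 0,"ax": 0,"ay": 0,"az": 0},
    {"gripper": 0,"tx": 0,"ty": 0,"tz": 0,"ax": 0,"ay": 0,"az": 0},
  ],
)

```text
t: 28.52
eef_pos: [0.4767, -0.3384, 0.2296]
ee_rot: [-2.172, 1.57, -0.359]
force: [-0.3, 0.7, -1.7]
width: 0.0201
```

play_rows(
  steps=[
    {"gripper": 0,"tx": 0.04,"ty": 0,"tz": 0,"ax": 0,"ay": 0,"az": 0},
    {"gripper": 0,"tx": 0.03,"ty": 0,"tz": 0,"ax": 0,"ay": 0,"az": 0},
    {"gripper": 0,"tx": 0,"ty": 0,"tz": 0,"ax": 0,"ay": 0,"az": 0},
  ],
)

```text
t: 28.77
eef_pos: [0.4767, -0.3384, 0.228]
ee_rot: [-2.412, 1.57, -0.599]
force: [-1.3, 0.8, 3.7]
width: 0.0196
```

play_rows(
  steps=[
    {"gripper": 0,"tx": -0.02,"ty": 0,"tz": 0,"ax": 0,"ay": 0,"az": 0},
  ],
)

```text
t: 28.85
eef_pos: [0.4766, -0.3384, 0.2281]
ee_rot: [-2.227, 1.57, -0.413]
force: [0.4, -0.1, -2.1]
width: 0.0198
```

Run:
```python
from h import *
im=optics.grab_frame('scene')[120:230,350:480,::-1]; cv2.imwrite('pics/scene8c.png',cv2.resize(im,None,fx=5,fy=5,interpolation=cv2.INTER_CUBIC))
im=optics.grab_frame('wrist'); cv2.imwrite('pics/w18.png',im[:,:,::-1])
s=telemetry.get_state(); print(s['force'],s['eef_pos'])
```

```text
[-0.64485901  0.88188034  1.50829202] [ 0.47663558 -0.33836285  0.22803871]
```

View pics/scene8c.png

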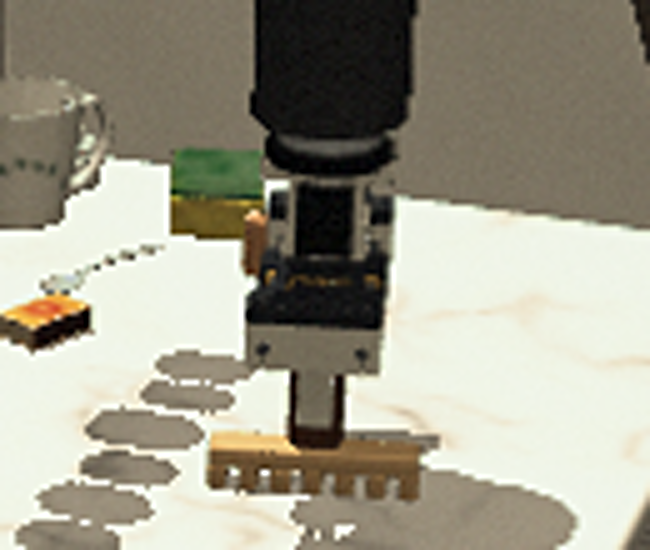

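View pics/w18.png

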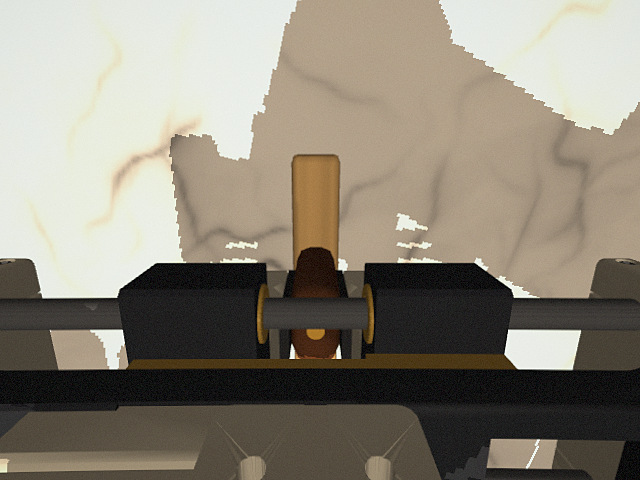

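Run:
```python
from h import *
st=telemetry.get_state(); T=pose(st); sc=cam('scene')
z=T[:3,2].copy(); z[2]=0; z/=np.linalg.norm(z); y=np.cross(z,[0,0,-1]); print("tool x",T[:3,0], "y",y)
c=T[:3,3].copy()
for h,n in ((0.0,'bottom'),(.03,'top')):
  for sg in(-1,1):
    P=np.array([c[0],c[1],h])+z*.013+y*sg*.065; print(n,sg,(proj(sc,P)-[350,120]+.5)*5)
```

```text
tool x [ 4.06670695e-04 -1.31676696e-04 -9.99999909e-01] y [-0.97079304 -0.23991846 -0.        ]
bottom -1 [[207.75303663 486.08909357]]
bottom 1 [[419.17008707 499.5890196 ]]
top -1 [[209.11260023 442.41091934]]
top 1 [[422.13228898 455.53511073]]
```

play_rows(
  steps=[
    {"gripper": 0.3,"tx": 0,"ty": 0,"tz": 0,"ax": 0,"ay": 0,"az": 0},
    {"gripper": 0.5,"tx": 0,"ty": 0,"tz": 0,"ax": 0,"ay": 0,"az": 0},
    {"gripper": 0.8,"tx": 0,"ty": 0,"tz": 0,"ax": 0,"ay": 0,"az": 0},
    {"gripper": 1,"tx": 0,"ty": 0,"tz": 0,"ax": 0,"ay": 0,"az": 0},
    {"gripper": 1,"tx": 0,"ty": 0,"tz": 0,"ax": 0,"ay": 0,"az": 0},
    {"gripper": 1,"tx": 0,"ty": 0,"tz": 0,"ax": 0,"ay": 0,"az": 0},
    {"gripper": 1,"tx": 0,"ty": 0,"tz": 0,"ax": 0,"ay": 0,"az": 0},
    {"gripper": 1,"tx": 0,"ty": 0,"tz": 0,"ax": 0,"ay": 0,"az": 0},
    {"gripper": 1,"tx": 0,"ty": 0,"tz": 0,"ax": 0,"ay": 0,"az": 0},
  ],
)

```text
t: 29.7
eef_pos: [0.4766, -0.3383, 0.2279]
ee_rot: [-1.877, 1.571, -0.064]
force: [-0.3, -0.5, -0.6]
width: 0.0742
```

Run:
```python
from h import *
im=optics.grab_frame('wrist'); cv2.imwrite('pics/w19.png',im[:,:,::-1])
```

```text
(no output)
```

View pics/w19.png

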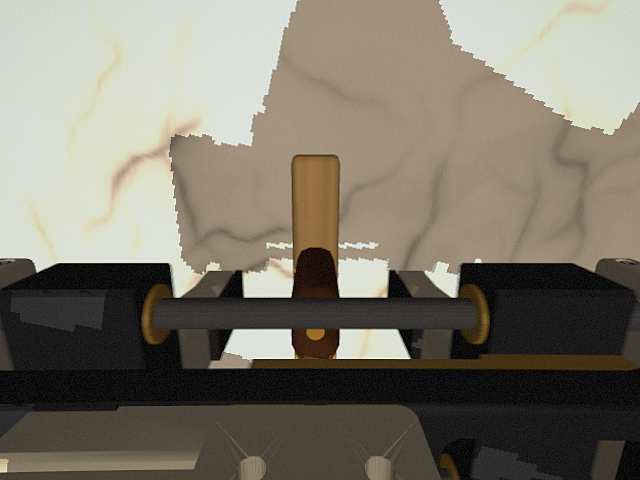

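Released and standing; now retreat straight up.

play_rows(
  steps=[
    {"gripper": 1,"tx": -0.2,"ty": 0,"tz": 0,"ax": 0,"ay": 0,"az": 0},
    {"gripper": 1,"tx": -0.5,"ty": 0,"tz": 0,"ax": 0,"ay": 0,"az": 0},
    {"gripper": 1,"tx": -0.7,"ty": 0,"tz": 0,"ax": 0,"ay": 0,"az": 0},
    {"gripper": 1,"tx": -0.7,"ty": 0,"tz": 0,"ax": 0,"ay": 0,"az": 0},
    {"gripper": 1,"tx": -0.7,"ty": 0,"tz": 0,"ax": 0,"ay": 0,"az": 0},
    {"gripper": 1,"tx": -0.7,"ty": 0,"tz": 0,"ax": 0,"ay": 0,"az": 0},
    {"gripper": 1,"tx": -0.7,"ty": 0,"tz": 0,"ax": 0,"ay": 0,"az": 0},
    {"gripper": 1,"tx": -0.4,"ty": 0,"tz": 0,"ax": 0,"ay": 0,"az": 0},
    {"gripper": 1,"tx": 0,"ty": 0,"tz": 0,"ax": 0,"ay": 0,"az": 0},
    {"gripper": 1,"tx": 0,"ty": 0,"tz": 0,"ax": 0,"ay": 0,"az": 0},
    {"gripper": 1,"tx": 0,"ty": 0,"tz": 0,"ax": 0,"ay": 0,"az": 0},
    {"gripper": 1,"tx": 0,"ty": 0,"tz": 0,"ax": 0,"ay": 0,"az": 0},
  ],
)

```text
t: 30.75
eef_pos: [0.4762, -0.3382, 0.3417]
ee_rot: [0.896, 1.569, 2.708]
force: [0.2, 0.3, -0.3]
width: 0.0875
```

Run:
```python
from h import *
top=cam('top')
im=optics.grab_frame('scene'); cv2.imwrite('pics/s9.png',im[:,:,::-1])
t=optics.grab_frame('top')
a=cv2.resize(im[150:335,270:500,::-1],None,fx=3,fy=3,interpolation=cv2.INTER_CUBIC); cv2.imwrite('pics/s9c.png',a)
b=cv2.resize(t[225:335,215:315,::-1],None,fx=5.4,fy=5.4,interpolation=cv2.INTER_CUBIC); cv2.imwrite('pics/t9c.png',b)
w=optics.grab_frame('wrist'); cv2.imwrite('pics/w20.png',w[:,:,::-1])
for q in ("dip_bowl","olive_oil","salt"): print(q,[d['location'] for d in finder.pinpoint(q,'top')])
for d in finder.pinpoint('stick_1','top'): print(d)
```

```text
dip_bowl [[266.8, 184.5]]
olive_oil [[208.6, 179.7]]
salt [[187.1, 299.6]]
{'location': [290.8, 262.0], 'confidence': 0.58}
{'location': [285.5, 273.0], 'confidence': 0.53}
{'location': [294.0, 253.4], 'confidence': 0.5}
{'location': [287.9, 256.5], 'confidence': 0.47}
```

View pics/s9c.png

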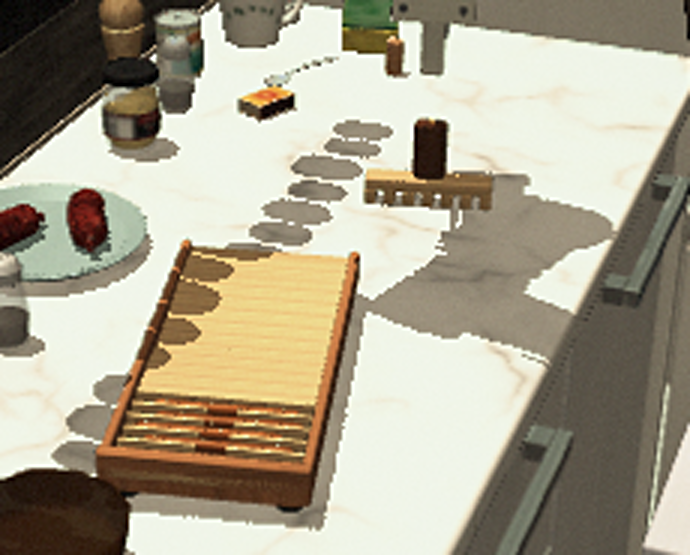

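View pics/t9c.png

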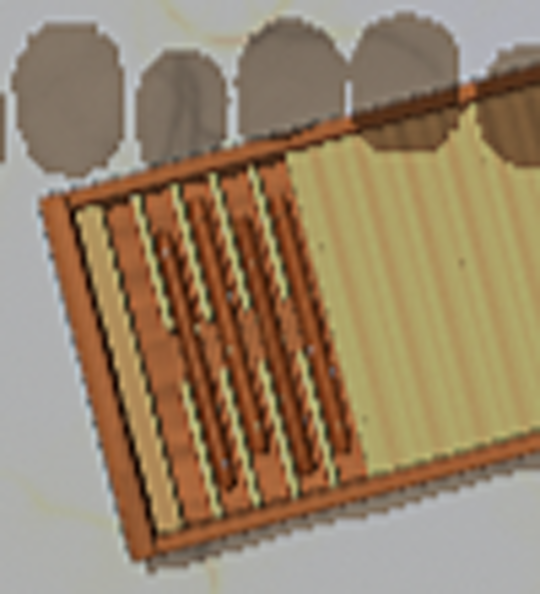

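View pics/w20.png

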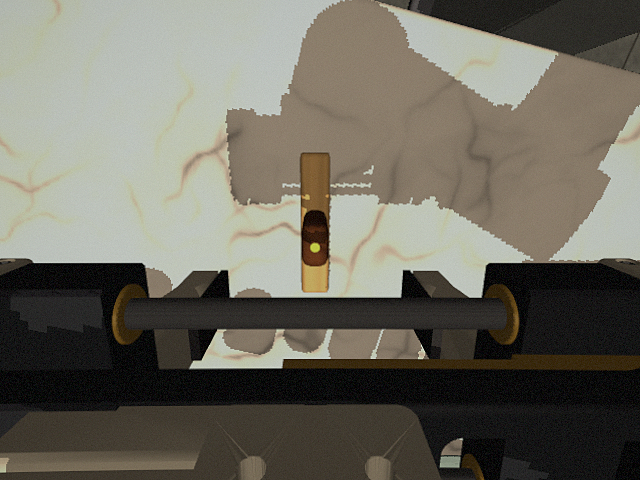

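```bash
python3 -c "
from station import job_done
print(job_done())"
```

```text
the job is handed in; nothing more can be done
None
```

I raked all four breadsticks into their grooves, stood the rake upright on the worktop and let go. The job is handed in, at about 31 s of the 72 s allowed.

**Raking:** I set the rake down at about board x = −165 mm and drew it to about x = 127 mm. The net force on the wood at each reading stayed between about 2.5 and 9 N. Before the handle came free the hollow had dropped the rake by up to about 5.7 mm. The largest sideways force I read was about 4 N.

**Last checks before handing in:**
- **Sticks:** the top picture shows one stick in each of the first four grooves, parallel to them, with none left on top. The fifth groove is empty.
- **Rake:** it stands at about (0.477, −0.338), well clear of the board. The fingers are open and about 11 cm above where they let go.
- **Bystanders:** the bowl, bottle and salt shaker were found within about 2 to 5 pixels of where they started. Comparing pictures showed no movement.

**What disagreed:**
- **Board height:** the pictures put the board's top near 33 mm, but contact showed about 42 mm. I went by the contact.
- **Rake in the grip:** on the worktop the rake touched about 3 mm earlier than its grasp height implied, so it probably slipped slightly in the grip. Its outline in the scene picture matched an upright rake to within a couple of pixels.

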